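# Mount a framed glass slide under the stage clips and bring the magnifier over it

### The job

Take the framed glass slide off the rods of the staining tray, keeping it level, lay it on the front of the viewing stand's stage and slide it straight back, centred under both spring clips, until it is home against the two stop pins and both clips have snapped down onto the glass. Then swing the magnifier in over the slide as far as it goes, and switch the stand's lamp on. Leave the specimen cup, the beaker and the forceps where they are.

Things in the scene. Friction and masses are not known exactly. Their poses are not given: they have to be found in the camera images.
- slide: Framed glass slide, loose, 0.11 kg: aluminium frame 54 mm (x) by 110 mm (y) by 9 mm high, bars 6 mm wide, glass in it with its upper face 5.5 mm above the underside (rim 3.5 mm above the glass). Origin: centre of the underside, z up; same if turned half round. Starts lying across the tray's rods, underside 30 mm above the bench. Grip it across its 54 mm width at mid-length.
- staining_tray: Open steel tray, fixed, 150 mm (x) by 120 mm (y), walls 24 mm high, 3 mm thick, floor 3 mm. Two steel rods, 8 mm thick, run along its y at x = -34 and +34 mm, tops 30 mm above the bench; between them it is open down to the floor. Origin: centre of the underside.
- stand: Viewing stand, fixed: white lamp base, 220 mm (x) by 240 mm (y), with a black level stage, 200 by 220 mm, its surface 56 mm above the bench. Front (facing the robot) is its -x, left its +y. Origin: centre of the underside. Near its rear right corner, at x = 90, y = -100 mm, stands the magnifier's steel post, 18 mm thick, 264 mm high.
- stage_seat (a point): Point on the stand's stage surface, over the stand's origin, axes as the stand's. Home for the slide: origin here, its x (width) along this x. Its rear edge then touches two steel stop pins, 8 mm thick, 10 mm high, centred at x = 31, y = +47 and -47 mm from here. Stage between the clips (y = -24 to 24 mm) is free for a finger.
- clip_left (a joint): Left (+y) spring clip, a steel leaf 12 mm wide hinged at its rear, rad: 0 down with nothing under it (foot 2 mm above the stage), about 0.07 with its foot snapped down on the slide's glass, about 0.14 with the foot up on the frame's rim. Presses with 1.5 to 2 N; pushing the slide in under both clips takes about 6 to 12 N, more if it is also pressed down on the stage.
- clip_right (a joint): Right (-y) spring clip, the same as the left one.
- clip_left_foot (a point): Lowest point of the left clip's rolled foot, which bears on the glass; at rest 13 mm behind stage_seat, 34 mm to its left. From the foot the clip's tip slopes up to the front, from 2 to 13 mm above the stage over 29 mm, so that a slide pushed back along the stage lifts it. The clip's block, 20 mm wide, 23 mm high, is 45 to 61 mm behind the foot.
- clip_right_foot (a point): The same point of the right clip; at rest 13 mm behind stage_seat, 34 mm to its right.
- magnifier (a joint): Swing of the magnifier about its upright post, rad, counter-clockwise from above positive: 0 against its stop with the lens centred over stage_seat; starts swung out to the right at 1.2 to 1.45. Light friction, about 0.5 N at the handle; stays where it is left.
- magnifier_pivot (a point): Point on the axis of the magnifier's post, 240 mm above the bench.
- magnifier_handle (a point): Grip point of the magnifier's upright round black peg handle, about 18 mm thick, 262 mm above the bench and 200.5 mm from the post's axis, 66 mm beyond the lens centre. The peg's top is 11 mm above this point; the lens ring's upper side is 26 mm below it.
- lens_center (a point): Centre of the round lens (ring 116 mm across, 216 to 236 mm above the bench), 134.5 mm from the post's axis.
- lamp_switch (a joint): Black rocker of the lamp switch, rad: 0 off, 0.22 fully on. Its front half stands up when off and stays down once pressed. Takes about 3 N at the press point; 6 N is plenty.
- switch_press (a point): Point on top of the rocker's raised front half, near the stage's front right corner; press straight down here. About 67 mm above the bench; sinks about 3 mm. The rocker is 36 mm (x) by 21 mm.
- specimen_cup: Bystander: white specimen cup with a screw lid, 64 mm across, 71 mm high; origin: centre of the underside.
- forceps: Bystander: steel forceps lying on the bench, 133 mm long (y), 16 mm wide, 9 mm high; origin: centre of the underside.
- beaker: Bystander: small glass beaker, 57 mm across, 68 mm high; origin: centre of the underside.

How it is judged:
By the outcome, as a careful person would: the job done as asked, in the order asked, and still so for the second after the job is handed in, with the robot touching nothing.
It also fails if it takes over 58 s, if anything falls off the work surface, if the arm or the gripper's body presses on something with over 40 N, if the wrist force passes 120 N, or if a joint passes its speed limit or range.

### The arm

A 6-joint arm with a two-finger parallel gripper is mounted at the origin on a cart in front of the work surface, level with it; the furniture and walls round the work are solid. World frame = base frame: x ahead of the robot, y to its left, z up, the work surface at z = 0. Lengths are in m, angles in rad, forces in N, time in s.
With the tool pointing down it reaches from about 0.275 to 0.85 m from the base axis. Payload 19 kg.
Tool frame: the origin (TCP) lies between the finger pads; the fingertips stand 11 mm ahead of it and the grasp point (between the pads) lies 8 mm behind it; z points along the fingers, y is the line along which they close (so a half turn about z gives the same grasp; the last joint's range is limited). The gripper opens to 85 mm and grips with 20 to 120 N. Pads are 22 mm wide; open, the fingers measure 114 mm over their backs; the gripper's body (76 mm by 85 mm) begins 54 mm behind the grasp point. The pads swing forward as they close: fully open they stand 13 mm farther back than shut.
Start: joints at [-0.134, 0.15, 1.437, -0, 1.554, -0.134], TCP at [0.575, -0, 0.208] pointing down, gripper open.
Joint ranges: [-2.8, 2.8], [-0.68, 2.1], [0.12, 2.68], [-1.39, 4.53], [0.16, 2.79], [-2.81, 2.81]. Speed limits (rad/s): [1.89, 1.89, 2.22, 3.01, 3.01, 3.01].

### API

Orientations are given as a unit quaternion [x, y, z, w].
In Python, from plant import manip gives the robot as it stands.
- The arm moves only by the tool step_arm, never from a script. Its argument "motion" is a list that holds one entry, the list of rows, each a list of 5 numbers: the finger opening in m, from 0 to 0.0854, then the shift along the tool's x, y, z in m, then the turn about the tool's z in rad. A call has 1 to 20 rows; each row is the pose to reach, as a shift and turn from the pose commanded when the call began, along the tool's axes at that moment; what a row does not reach only later rows make up. A row lasts 1/8 s, in which the tool goes at most 62.5 mm and 10.7 degrees, less where a joint would pass 70% of its speed; a pose out of reach is approached as far as the arm can. A call with a gripper value outside its range is refused whole. The fingers move at their own pace and stop on an object; "squeeze" is the grip in N (left out, the last holds). Time passes only in rows, so rows that repeat a pose let the fingers close. It gives the time, the measured TCP pose, the force, the opening and the grip force at its end, in the units of the state.
- manip.sense(): the state, without advancing time (a new reading comes with each control period).
- manip.snapshot(name): name is "scene" or "side" or "wrist"; returns a dict with "color" (400x640x3 uint8, red, green, blue), "K" (3x3 intrinsics, pixels), "rvec" (rotation vector, rad) and "tvec" (3), from world to camera coordinates, as OpenCV has them. Camera axes: x right, y down, z forward; pixel columns grow to the right and rows downward; lengths in m; the calibration is good to about 2 mm. A picture is of the moment at which its call begins. There is no depth.
- manip.job_done(): hands the job in; it is judged then, once.
The state is a dict: "clock": time; "joints": joint angles; "dq": joint speeds; "joint_torque": joint torques, N m; "ee_pos": TCP position; "orientation": TCP orientation; "wrist_force": force on the tool from outside, world axes, zero at the start; "torque": the same for the moment, N m; "grip_width": opening from 0.0 (shut) to 1.0 (fully open); "grip_force": force on a finger pad.
Only numpy, scipy, OpenCV 4.12 (cv2) and the standard library are available. Lean on these libraries where they do the work, as an engineer would, in place of code of your own. Each camera call takes 0.05 s, during which the arm holds its last target. There are 200 camera calls.

## Working session

There is one attempt and no reset: what is moved stays moved. The work goes in short steps, Python scripts to look and compute and a tool call to move; the robot and the scene stay as the last step left them, time stands still between calls to the robot, and variables do not carry over. Pictures are saved under pics/ and viewed, at most 10 in all, crops included, and the job is handed in when it is done.

Besides the shell and the picture viewer there is one more tool, called after ">>>" by a JSON object that holds its "fn" and its "kwargs". step_arm: Moves the arm, as the interface text tells. Its arguments: {"type":"object","properties":{"motion":{"type":"array"},"squeeze":{"type":"number"}},"required":["motion"]}

```bash
mkdir -p pics; cat > h.py <<'E'
import numpy as np, cv2
from plant import manip
def snap(n,f=None):
    s=manip.snapshot(n)
    if f: cv2.imwrite('pics/'+f,s['color'][:,:,::-1])
    return s
def ray(s,uv,z):
    R=cv2.Rodrigues(np.array(s['rvec'],float))[0];t=np.array(s['tvec'],float).ravel()
    c=-R.T@t; d=R.T@np.linalg.inv(np.array(s['K']))@np.array([uv[0],uv[1],1.])
    return c+d*(z-c[2])/d[2]
def proj(s,P):
    return cv2.projectPoints(np.array(P,float).reshape(-1,3),np.array(s['rvec'],float),np.array(s['tvec'],float),np.array(s['K'],float),None)[0].reshape(-1,2)
E
python3 - <<'E'
from h import *
import pickle
S={n:snap(n) for n in('scene','side','wrist')}
pickle.dump(S,open('s0.pkl','wb'))
for n,s in S.items():
    R=cv2.Rodrigues(np.array(s['rvec'],float))[0];print(n,-R.T@np.array(s['tvec']).ravel(),R[2])
im=cv2.resize(np.vstack([S['scene']['color']]),(800,500))
cv2.imwrite('pics/a.png',im[:,:,::-1])
cv2.imwrite('pics/b.png',cv2.resize(S['side']['color'],(800,500))[:,:,::-1])
print(manip.sense())
E
```

```text
scene [-0.1301107   0.7230914   1.08634693] [ 0.55512922 -0.33931594 -0.75940519]
side [0.08427481 1.10419059 0.7372371 ] [ 0.42409197 -0.74451465 -0.51560056]
wrist [0.57553432 0.07779737 0.3732642 ] [-0.001046   -0.30162769 -0.95342522]
{'clock': 0.15, 'joints': array([-1.33985268e-01,  1.50871517e-01,  1.43784798e+00,  1.89680708e-05,
        1.55380412e+00, -1.33989496e-01]), 'dq': array([ 0.0010061 , -0.0004719 , -0.0041015 , -0.00062356,  0.00043442,
        0.00041182]), 'joint_torque': array([ 2.28272773e-03, -7.13383126e+01, -5.71041870e+01, -3.10331814e-05,
        7.20541226e-03, -6.05664604e-05]), 'ee_pos': array([5.74795590e-01, 2.28321771e-05, 2.08031806e-01]), 'orientation': array([ 7.07105327e-01,  7.07108082e-01, -2.74684610e-04, -3.75913692e-04]), 'wrist_force': array([-1.22365042,  0.22512577,  0.55377416]), 'torque': array([-0.01599861, -0.03283712,  0.06482783]), 'grip_force': 0.0, 'grip_width': 0.9983633076216683}
```

View pics/a.png

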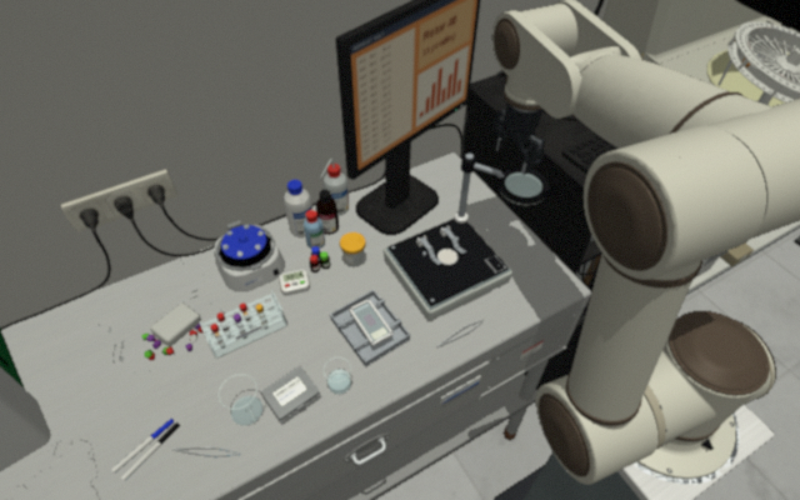

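View pics/b.png

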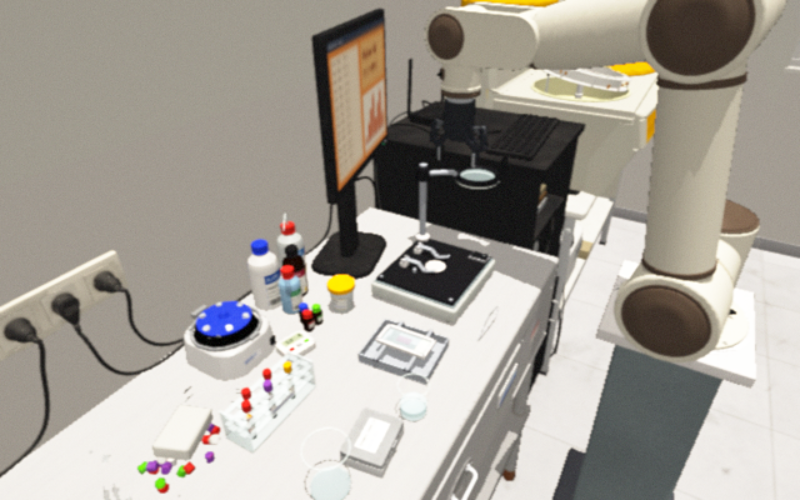

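Scene (800x500 view): the black stage has corners at about (386,260), (465,222), (511,265) and (432,308). The tray is around (370,327) with the slide at (371,322). The magnifier lens is near (524,187) and the switch near (495,264). The side view agrees: stage (436,270), tray (404,348), lens (477,177).

```bash
python3 - <<'E'
from h import *
import pickle
S=pickle.load(open('s0.pkl','rb'))
def rect(s,uvs,z):
    P=np.array([ray(s,u,z)[:2] for u in uvs],np.float32); return P,cv2.minAreaRect(P*1000)
for n,seed in(('scene',(350,222)),('side',(385,228))):
    s=S[n];g=s['color'].max(2); m=(g<60).astype(np.uint8)
    _,l,st,ce=cv2.connectedComponentsWithStats(m)
    k=None;best=1e9
    for i in range(1,len(st)):
        if 1500<st[i,4]<20000:
            d=np.hypot(*(ce[i]-seed))
            if d<best:best=d;k=i
    print(n,st[k],ce[k])
    c=max(cv2.findContours((l==k).astype(np.uint8),0,1)[0],key=cv2.contourArea)
    P,r=rect(s,cv2.convexHull(c)[:,0],.056);print('stage',r)
    # coarse points
for n,d in dict(scene=dict(tray=(296,262),slide=(297,258),sw=(396,211),lens=(419,149),cup=(282,194),beak=(271,304),forc=(368,267)),side=dict(tray=(323,278),slide=(324,274),lens=(382,142),cup=(273,228),beak=(330,325),forc=(390,258))).items():
    for k,u in d.items(): print(n,k,ray(S[n],u,dict(tray=.024,slide=.035,sw=.066,lens=.226,cup=.071,beak=.005,forc=.005)[k]).round(3))
def crop(s,a,f):
    x,y,w,h=a; return cv2.resize(s['color'][y:y+h,x:x+w],(400,300),interpolation=cv2.INTER_CUBIC)
a=crop(S['scene'],(250,110,200,150),0);b=crop(S['side'],(260,120,200,150),0)
w=cv2.resize(S['wrist']['color'],(480,300)); t=np.zeros((600,800,3),np.uint8)
t[:300,:400]=a;t[:300,400:]=b;t[300:,:480]=w;cv2.imwrite('pics/c.png',t[:,:,::-1])
E
```

```text
scene [ 312  176   91   69 2962] [357.30013504 209.72079676]
stage ((526.592041015625, 197.26747131347656), (217.65638732910156, 196.7270050048828), 89.5835189819336)
side [ 302  192   88   52 1915] [349.9926893  219.41096606]
stage ((526.5338134765625, 201.81820678710938), (219.9061279296875, 193.51776123046875), 89.72024536132812)
scene tray [0.465 0.442 0.024]
scene slide [0.468 0.437 0.035]
scene sw [0.448 0.115 0.066]
scene lens [0.505 0.019 0.226]
scene cup [0.67  0.379 0.071]
scene beak [0.394 0.556 0.005]
scene forc [0.359 0.269 0.005]
side tray [0.471 0.447 0.024]
side slide [0.47  0.443 0.035]
side lens [0.503 0.028 0.226]
side cup [0.666 0.386 0.071]
side beak [0.392 0.553 0.005]
side forc [0.361 0.271 0.005]
```

View pics/c.png

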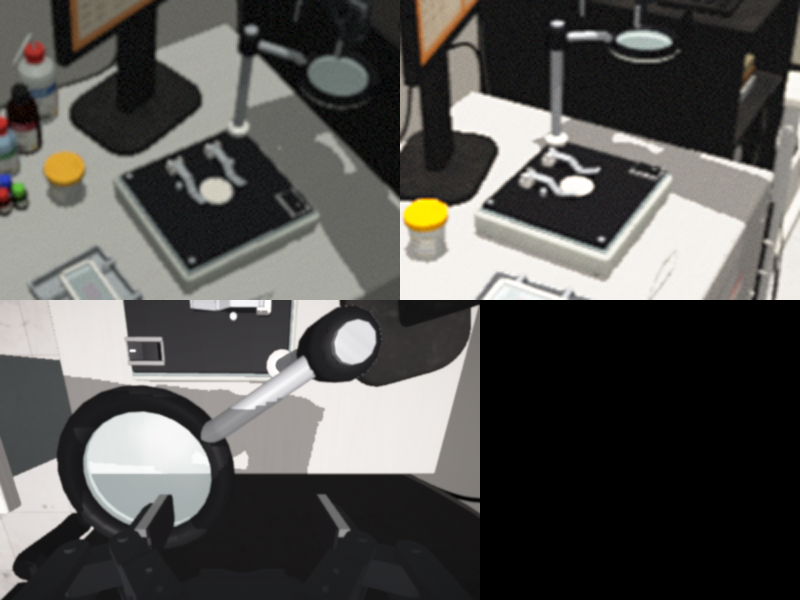

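The tiles show two silver clips at the rear of the stage and the round lamp window near its centre. The switch is at the front right, at scene crop (292,203). In the wrist tile the lens is at (147,470), with a finger tip overlapping it at (165,497). I'll triangulate the lens before moving, because the fingers start close to it.

```bash
python3 - <<'E'
from h import *
import pickle
S=pickle.load(open('s0.pkl','rb'))
def PM(s): return np.array(s['K'])@np.hstack([cv2.Rodrigues(np.array(s['rvec'],float))[0],np.array(s['tvec'],float).reshape(3,1)])
U=dict(scene=(419,148.5),side=(381.5,141),wrist=(147*640/480,167*400/300))
for a,b in(('scene','side'),('scene','wrist'),('side','wrist')):
    X=cv2.triangulatePoints(PM(S[a]),PM(S[b]),np.array(U[a],float).reshape(2,1),np.array(U[b],float).reshape(2,1));print(a,b,(X[:3]/X[3]).ravel())
print(proj(S['wrist'],[[.505,.022,.226],[.5325,0,.21],[.5325,.0,.23]])*.75+[0,300], ray(S['wrist'],U['wrist'],.226))
print('post top wrist',ray(S['wrist'],(353*4/3,42*4/3),.264))
E
```

```text
scene side [0.50999294 0.01515628 0.2224321 ]
scene wrist [0.50933335 0.01684216 0.2227783 ]
side wrist [0.50964923 0.01850778 0.2236553 ]
[[136.70005483 464.62162838]
 [185.77034477 484.26249003]
 [179.02740623 497.0489901 ]] [0.5116698  0.02030038 0.226     ]
post top wrist [0.62240669 0.0918861  0.264     ]
```

>>> {"fn": "step_arm", "kwargs": {"motion": [[[0.085,0,0,-0.06,0],[0.085,0,0,-0.12,0],[0.085,0.0,0,-0.15,0],[0.085,0.055,-0.013,-0.15,0],[0.085,0.11,-0.026,-0.15,0],[0.085,0.165,-0.04,-0.15,0],[0.085,0.22,-0.053,-0.15,0],[0.085,0.275,-0.066,-0.12,0],[0.085,0.33,-0.08,-0.09,0],[0.085,0.385,-0.093,-0.06,0],[0.085,0.43,-0.106,-0.02,0],[0.085,0.43,-0.106,0.02,0],[0.085,0.43,-0.106,0.02,0],[0.085,0.43,-0.106,0.02,0]]]}}

```text
clock: 1.9
ee_pos: [0.4697, 0.4298, 0.1905]
orientation: [0.707, 0.707, 0.001, 0.0]
wrist_force: [0.4, -0.2, 1.1]
grip_width: 0.997
grip_force: 0.0
```

```bash
python3 - <<'E'
from h import *
import pickle
s=snap('wrist','d.png');pickle.dump(s,open('s1.pkl','wb'))
st=manip.sense();print(st['clock'],st['ee_pos'],st['orientation'],st['wrist_force'])
E
```

```text
1.95 [0.46991315 0.42986831 0.19089778] [7.07389994e-01 7.06822084e-01 1.37550037e-03 2.16061699e-04] [-0.64951351 -0.3565646   0.23409137]
```

View pics/d.png

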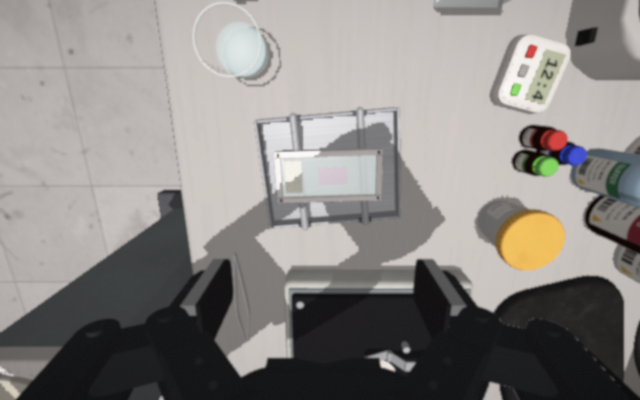

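The slide lies with its long axis along world x, corners near (278,150), (383,150), (381,200) and (281,203). I'll measure its corners in an enlarged crop.

```bash
python3 - <<'E'
from h import *
import pickle
s=pickle.load(open('s1.pkl','rb'))
c=s['color'][100:235,250:410];cv2.imwrite('pics/e.png',cv2.resize(c,(640,540),interpolation=cv2.INTER_CUBIC)[:,:,::-1])
E
```

```text
(no output)
```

View pics/e.png

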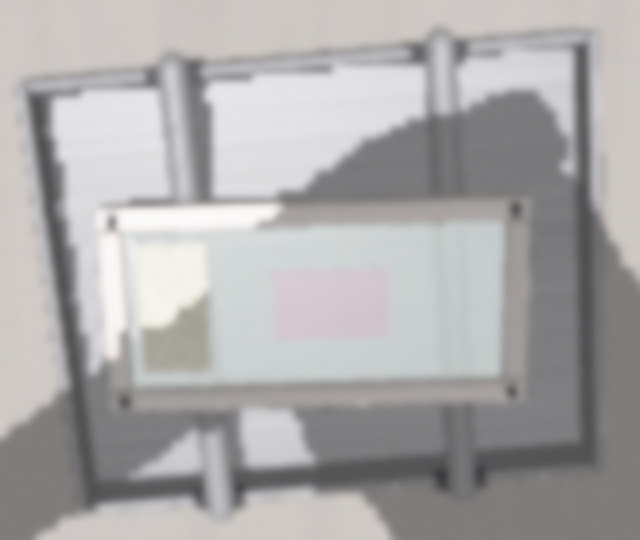

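```bash
python3 - <<'E'
from h import *
import pickle
s=pickle.load(open('s1.pkl','rb'))
f=lambda a,z:np.array([ray(s,(u/4+250,v/4+100),z)[:2] for u,v in a])
for a,z in (([(97,206),(530,198),(525,401),(118,408)],.039),([(111,222),(516,210),(511,391),(124,401)],.039),([(125,225),(505,220),(500,380),(133,385)],.0355)):
    P=f(a,z);print(P.mean(0).round(4),np.degrees(np.arctan2(*(P[1]-P[0])[::-1])),np.degrees(np.arctan2(*(P[2]-P[3])[::-1])),np.linalg.norm(P-np.roll(P,1,0),axis=1).round(4))
P=f([(25,80),(597,35),(600,462),(85,500)],.024);print('tray',P.mean(0),np.degrees(np.arctan2(*(P[1]-P[0])[::-1])),np.linalg.norm(P-np.roll(P,1,0),axis=1))
E
```

```text
[0.4772 0.4351] 0.9931414468246678 0.9561268648457308 [0.0534 0.1088 0.0534 0.1075]
[0.4766 0.4345] 1.6348637143805145 1.4719961926303282 [0.0473 0.1021 0.0476 0.102 ]
[0.4768 0.4348] 0.6917175381079715 0.7386280975553815 [0.0426 0.097  0.0425 0.0974]
tray [0.47985923 0.43867687] 4.284575231624378 [0.11567164 0.1459042  0.11530287 0.14553727]
```

>>> {"fn": "step_arm", "kwargs": {"motion": [[[0.072,0.002,0.003,0.01,-0.18],[0.072,0.005,0.007,0.02,-0.36],[0.072,0.005,0.007,0.03,-0.54],[0.072,0.005,0.007,0.04,-0.72],[0.072,0.005,0.007,0.05,-0.9],[0.072,0.005,0.007,0.06,-1.08],[0.072,0.005,0.007,0.07,-1.26],[0.072,0.005,0.007,0.08,-1.44],[0.072,0.005,0.007,0.09,-1.588],[0.072,0.005,0.007,0.1,-1.588],[0.072,0.005,0.007,0.1,-1.588],[0.072,0.005,0.007,0.1,-1.588]]], "squeeze": 40}}

```text
clock: 3.45
ee_pos: [0.4763, 0.4351, 0.0893]
orientation: [-0.007, 1.0, 0.0, 0.0]
wrist_force: [-0.5, 0.2, 0.3]
grip_width: 0.842
grip_force: 0.0
```

```bash
python3 - <<'E'
from h import *
from scipy.spatial.transform import Rotation as R
import pickle
s=snap('wrist','f.png');pickle.dump(s,open('s2.pkl','wb'))
st=manip.sense();print(st['clock'],st['ee_pos'],R.from_quat(st['orientation']).as_matrix().round(3),st['joints'],st['wrist_force'])
E
```

```text
3.5 [0.47626221 0.4350991  0.08922946] [[-1.    -0.016  0.001]
 [-0.016  1.     0.001]
 [-0.001  0.001 -1.   ]] [ 6.20873653e-01  3.56322156e-01  1.42572000e+00  9.82191064e-05
  1.35869971e+00 -9.65452270e-01] [-0.00505576 -0.42975541  0.17172136]
```

View pics/f.png

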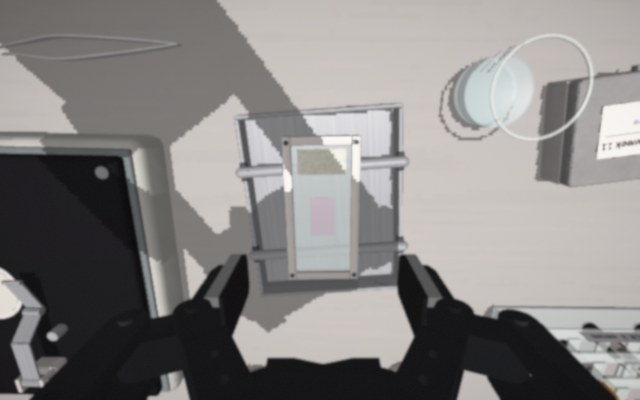

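The slide is seen end on, corners (283,137), (361,137), (357,278) and (289,278), and sits centred between the open fingers at x = 247 and 400.

```bash
python3 - <<'E'
from h import *
import pickle
s=pickle.load(open('s2.pkl','rb'))
P=np.array([ray(s,u,.039)[:2] for u in[(283,137),(361,137),(357,278),(289,278)]]);print(P,P.mean(0))
E
```

```text
[[0.42234078 0.40793496]
 [0.42157577 0.4606003 ]
 [0.52981581 0.46305244]
 [0.53055186 0.41003841]] [0.47607105 0.43540653]
```

>>> {"fn": "step_arm", "kwargs": {"motion": [[[0.072,0,0,0.025,0],[0.072,0,0,0.044,0],[0.072,0,0,0.048,0],[0.072,0,0,0.048,0],[0.072,0,0,0.048,0],[0.05,0,0,0.048,0],[0.05,0,0,0.048,0],[0.05,0,0,0.048,0],[0.05,0,0,0.048,0]]], "squeeze": 40}}

```text
clock: 4.62
ee_pos: [0.4759, 0.435, 0.0405]
orientation: [-0.009, 1.0, 0.0, -0.0]
wrist_force: [-0.1, -0.3, 0.2]
grip_width: 0.586
grip_force: 0.0
```

```bash
python3 - <<'E'
from h import *
import pickle
s=snap('wrist');t=snap('side');st=manip.sense();print(st['clock'],st['ee_pos'],st['grip_width'],st['grip_force'],st['wrist_force'])
a=cv2.resize(s['color'][100:400,160:480],(400,375));b=cv2.resize(t['color'][240:330,270:370],(400,360),interpolation=cv2.INTER_CUBIC)
o=np.zeros((375,800,3),np.uint8);o[:,:400]=a;o[:360,400:]=b;cv2.imwrite('pics/g.png',o[:,:,::-1])
E
```

```text
4.725 [0.4759407  0.43498752 0.04047504] 0.584976695055812 0.0 [-0.83011564  0.45540737 -0.52364366]
```

View pics/g.png

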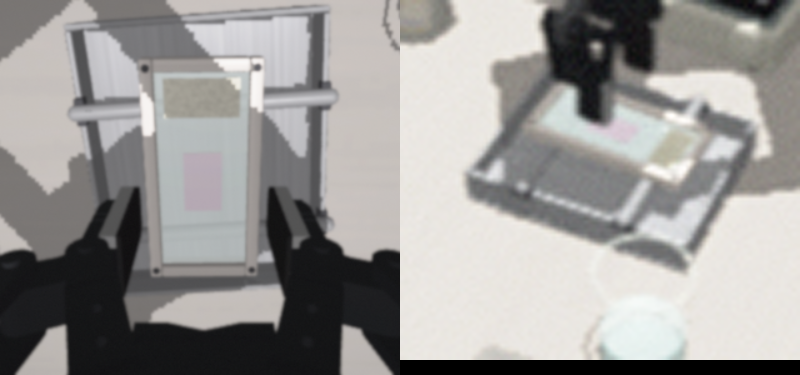

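```bash
python3 - <<'E'
from h import *
import pickle
s=snap('wrist');t=snap('side')
print('f',s['K'][0][0])
for z in(.03,.035,.04,.05,.06,.07):
    print(z,proj(s,[[.476,.41,z],[.476,.46,z],[.465,.46,z],[.487,.46,z]]).round().tolist(),((proj(t,[[.476,.46,z],[.476,.475,z]])-[270,240])*4+[400,0]).round().tolist())
E
```

```text
f 314.26352294586053
0.03 [[281.0, 234.0], [363.0, 236.0], [364.0, 219.0], [362.0, 252.0]] [[595.0, 155.0], [583.0, 170.0]]
0.035 [[280.0, 238.0], [364.0, 239.0], [365.0, 222.0], [363.0, 256.0]] [[595.0, 149.0], [582.0, 164.0]]
0.04 [[279.0, 241.0], [365.0, 243.0], [366.0, 225.0], [364.0, 260.0]] [[595.0, 143.0], [582.0, 158.0]]
0.05 [[276.0, 249.0], [368.0, 250.0], [369.0, 232.0], [366.0, 268.0]] [[594.0, 131.0], [582.0, 146.0]]
0.06 [[273.0, 258.0], [370.0, 259.0], [372.0, 240.0], [369.0, 278.0]] [[594.0, 119.0], [582.0, 133.0]]
0.07 [[270.0, 267.0], [373.0, 269.0], [375.0, 248.0], [372.0, 289.0]] [[594.0, 106.0], [581.0, 121.0]]
```

In the side tile, the near finger's tip is at about (595,120), which puts it roughly 25 mm above the slide. The fingers closed in air above it. I'll find the tip height numerically from the dark masks.

```bash
python3 - <<'E'
from h import *
for n in('side','scene'):
    s=manip.snapshot(n);g=s['color'].max(2).astype(int)
    p=proj(s,[[.476,.4675,z] for z in(.03,.04,.05,.06,.07,.08)]).round(1);print(n,p.tolist())
    u0,v0=p[0].astype(int)
    for v in range(v0-30,v0+8): print(v,' '.join('%3d'%x for x in g[v,u0-10:u0+13])) if n=='side' or v%1==0 else 0
    print('u0',u0)
E
```

```text
side [[317.2, 280.7], [317.1, 277.6], [317.1, 274.6], [317.0, 271.5], [316.9, 268.4], [316.9, 265.2]]
250  40  36  46  44  42  32  28  23  22  29  62  95  93  57  25  30  30  38  33  24  16  22  25
251  51  27  36  43  41  36  26  28  25  38  93 157 163  87  34  27  51  69  64  36  21  24  26
252  61  19  29  32  22  33  26  26  24  32  69 126 132  82  31  32  63  86  85  40  21  26  21
253  55  24  28  23  28  32  27  22  26  23  46  89 105  75  35  37  74 100  86  38  23  26  23
254  56  28  21  27  22  24  27  28  24  24  39  67  84  51  26  35  81 107  91  43  16  19  19
255  72  37  22  26  19  25  28  25  28  23  34  37  45  33  21  40  93 128 109  62  33  21  21
256  80  39  23  31  29  31  27  24  29  22  21  25  30  26  26  46 100 136 133 103  71  51  35
257  81  40  22  23  27  28  29  32  28  29  30  26  24  25  30  51 100 139 143 132 123 102  80
258  81  49  31  25  30  30  28  30  28  22  27  26  30  30  26  52 103 136 145 144 140 140 128
259  86  62  47  36  27  29  29  31  23  24  23  28  25  29  40  64  95 120 138 141 143 145 143
260  94  92  98  93  78  57  32  25  2
[... 5714 characters left out ...]
8 149 148 145 148 147
262  90  92  92  92  90  87  91  91  92  89  88  90  93 108 122 134 144 150 151 149 151 148 152
263  90  92  91  89  91  92  89  93  91  91  90  88  91 100 113 125 137 144 149 149 150 149 147
264  97  91  94  94  93  92  90  89  92  88  90  89  86  91 104 117 126 141 147 148 149 149 148
265 103  92  89  90  91  92  89  90  92  89  89  91  91  88  95 107 121 133 144 147 148 148 144
266 113 101  92  91  91  94  89  91  90  91  91  90  88  89  89  98 112 129 137 142 143 140 132
267 120 108  94  91  91  93  89  91  89  90  88  94  89  87  87  90 102 117 129 141 141 129 125
268 111 112 103  96  91  93  87  90  89  91  88  90  90  88  89  89  96 109 127 151 147 134 124
u0 286
```

```bash
python3 - <<'E'
from h import *
import pickle
S=pickle.load(open('s0.pkl','rb'))
def PM(s): return np.array(s['K'])@np.hstack([cv2.Rodrigues(np.array(s['rvec'],float))[0],np.array(s['tvec'],float).reshape(3,1)])
X=cv2.triangulatePoints(PM(S['side']),PM(S['scene']),np.array([[319.5],[270.3]]),np.array([[285.3],[256.4]]));print((X[:3]/X[3]).ravel())
for n,u in(('side',(319.5,270.3)),('scene',(285.3,256.4))):
    for z in(.035,.045,.055,.065): print(n,z,ray(S[n],u,z).round(4))
E
```

```text
[0.46681801 0.47185689 0.07202936]
side 0.035 [0.4872 0.437  0.035 ]
side 0.045 [0.4815 0.4465 0.045 ]
side 0.055 [0.4758 0.456  0.055 ]
side 0.065 [0.47   0.4655 0.065 ]
scene 0.035 [0.4894 0.4626 0.035 ]
scene 0.045 [0.4835 0.4651 0.045 ]
scene 0.055 [0.4776 0.4676 0.055 ]
scene 0.065 [0.4717 0.47   0.065 ]
```

The masks put the finger tips at about z = 0.068, well above where the reported TCP implies. I'll open, descend in stages and close again.

>>> {"fn": "step_arm", "kwargs": {"motion": [[[0.072,0,0,0,0],[0.072,0,0,0.0,0],[0.072,0,0,0.015,0],[0.072,0,0,0.03,0],[0.072,0,0,0.03,0],[0.072,0,0,0.03,0],[0.05,0,0,0.03,0],[0.05,0,0,0.03,0],[0.05,0,0,0.03,0]]], "squeeze": 40}}

```text
clock: 6.05
ee_pos: [0.4762, 0.4354, 0.0115]
orientation: [-0.009, 1.0, 0.0, 0.0]
wrist_force: [-1.6, 0.4, 5.8]
grip_width: 0.596
grip_force: 40.5
```

>>> {"fn": "step_arm", "kwargs": {"motion": [[[0.05,0,0,-0.003,0],[0.05,0,0,-0.01,0],[0.05,0,0,-0.02,0],[0.05,0,0,-0.02,0],[0.05,0,0,-0.02,0]]]}}

```text
clock: 6.68
ee_pos: [0.4759, 0.435, 0.0305]
orientation: [-0.009, 1.0, 0.0, -0.0]
wrist_force: [0.2, 0.5, -1.8]
grip_width: 0.598
grip_force: 41.7
```

```bash
python3 - <<'E'
from h import *
import pickle
s=snap('wrist');t=snap('side');r=snap('scene');st=manip.sense();print(st['clock'],st['ee_pos'],st['grip_width'],st['grip_force'],st['wrist_force'],st['torque'])
pickle.dump((s,t,r),open('s3.pkl','wb'))
a=cv2.resize(s['color'][100:400,160:480],(400,375));b=cv2.resize(t['color'][230:320,270:370],(400,360),interpolation=cv2.INTER_CUBIC)
o=np.zeros((375,800,3),np.uint8);o[:,:400]=a;o[:360,400:]=b;cv2.imwrite('pics/i.png',o[:,:,::-1])
E
```

```text
6.825 [0.47582464 0.43488127 0.03016961] 0.5936879554392037 41.68058216571808 [-0.85378858 -0.03579355 -2.3131343 ] [-0.00493407 -0.06162381 -0.00740348]
```

View pics/i.png

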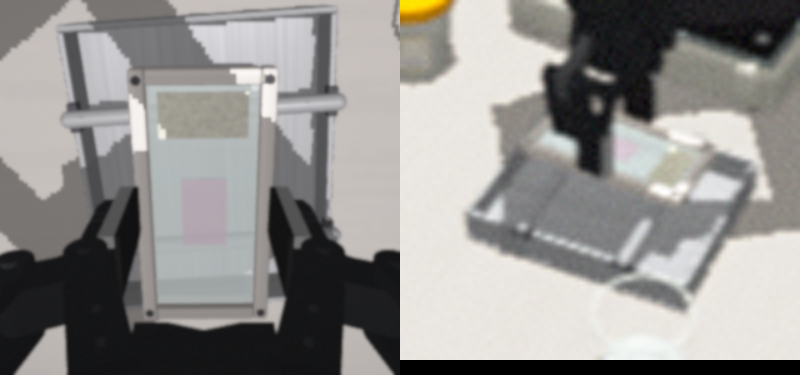

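The slide is held and lifted off the rods, corners at (130,70), (276,69), (267,318) and (143,320) in the left tile. The near finger's tip is at (595,172) in the right tile. I'll work out its height, level and tip depth.

```bash
python3 - <<'E'
from h import *
import pickle
s,t,r=pickle.load(open('s3.pkl','rb'))
C=np.array([(130,69),(276,68),(267,318),(143,320)],float)*.8+[160,100]
o=np.array([[-55,-27,0],[-55,27,0],[55,27,0],[55,-27,0]],float)/1000
ok,rv,tv=cv2.solvePnP(o,C,np.array(s['K'],float),None)
R0=cv2.Rodrigues(np.array(s['rvec'],float))[0];t0=np.array(s['tvec'],float).ravel()
Rw=R0.T@cv2.Rodrigues(rv)[0];pw=R0.T@(tv.ravel()-t0);print('top centre',pw,'R',Rw.round(3))
for z in (.055,.058,.061): 
    P=np.array([ray(s,u,z)[:2] for u in C]);print(z,P.mean(0),np.linalg.norm(P-np.roll(P,1,0),axis=1))
g=t['color'].max(2)
print('side tip rows'); 
for v in range(262,282): print(v,' '.join('%3d'%x for x in g[v,310:330]))
g=r['color'].max(2);print('scene')
for v in range(248,266): print(v,' '.join('%3d'%x for x in g[v,276:296]))
E
```

```text
top centre [0.47714005 0.4357207  0.05353141] R [[ 0.999 -0.024 -0.049]
 [ 0.024  1.     0.011]
 [ 0.049 -0.013  0.999]]
0.055 [0.47737655 0.43566781] [0.11192281 0.05239161 0.11123117 0.05515545]
0.058 [0.47570918 0.43563302] [0.1095374  0.05127498 0.1088605  0.05397992]
0.061 [0.47404181 0.43559824] [0.10715198 0.05015836 0.10648982 0.05280439]
side tip rows
262  34  33  23  30  26  26  27  25  25  25  25  44 103 168 212 219 216 213 207 196
263 101  76  45  26  25  25  22  26  25  31  36  55  96 163 207 217 216 217 223 218
264 196 165 118  81  42  25  28  26  24  32  61  79 113 162 206 214 207 212 212 217
265 224 217 197 150  81  31  25  20  27  41  68  97 120 166 211 215 214 207 210 209
266 222 224 217 185 112  41  27  24  19  36  74 103 121 170 209 218 216 213 211 208
267 210 215 216 184 118  47  23  25  26  37  75 100 118 170 211 222 220 217 215 212
268 188 198 199 178 108  46  30  25  20  37  74 101 121 167 213 217 215 211 212 212
269 167 178 178 156  96  34  27  21  27  41  69 101 118 172 208 218 214 214 218 219
270 152 158 156 141  85  36  26  26  25  34  72 103 123 172 213 2
[... 1760 characters left out ...]
  83 118 142 148 150 147 144
258  82  83  84  88  88  89  89  79  63  45  46  62  71  86 119 142 148 148 148 150
259  85  87  90  91  89  89  88  85  79  70  72  70  77  96 120 141 143 149 149 148
260  91  91  92  92  91  92  89  91  88  89  87  83  85  96 116 129 138 144 151 148
261  93  91  94  90  91  91  89  90  90  91  91  91  89  92 105 117 129 142 148 147
262  92  90  90  91  90  88  89  88  89  89  88  90  91  89  97 113 124 136 143 148
263  89  93  93  90  91  93  91  90  92  92  91  91  88  91  92 104 114 127 135 143
264  95  90  92  92  91  91  90  90  87  88  89  88  93  90  87  94 105 117 125 137
265 102  95  92  92  93  90  92  90  92  90  89  90  91  87  94  88  96 113 129 141
```

>>> {"fn": "step_arm", "kwargs": {"motion": [[[0.05,0,0,-0.03,0],[0.05,0,0,-0.07,0],[0.05,0,-0.02,-0.1,0.15],[0.05,0.0,-0.05,-0.1,0.31],[0.05,0.002,-0.08,-0.1,0.47],[0.05,0.003,-0.11,-0.1,0.63],[0.05,0.004,-0.14,-0.1,0.79],[0.05,0.005,-0.17,-0.1,0.95],[0.05,0.006,-0.2,-0.1,1.11],[0.05,0.007,-0.225,-0.1,1.27],[0.05,0.007,-0.235,-0.1,1.43],[0.05,0.007,-0.235,-0.09,1.55],[0.05,0.007,-0.235,-0.08,1.587],[0.05,0.007,-0.235,-0.08,1.587],[0.05,0.007,-0.235,-0.08,1.587]]]}}

```text
clock: 8.7
ee_pos: [0.4731, 0.2, 0.1106]
orientation: [0.706, 0.708, -0.0, -0.0]
wrist_force: [-0.7, -0.4, -1.1]
grip_width: 0.593
grip_force: 41.9
```

```bash
python3 - <<'E'
from h import *
import pickle
from scipy.spatial.transform import Rotation as R
s=snap('wrist');st=manip.sense();print(st['clock'],st['ee_pos'],R.from_quat(st['orientation']).as_matrix().round(4),st['grip_width'],st['grip_force'],st['wrist_force'],st['torque'])
pickle.dump(s,open('s4.pkl','wb'))
cv2.imwrite('pics/j.png',cv2.resize(s['color'],(800,500),interpolation=cv2.INTER_CUBIC)[:,:,::-1])
E
```

```text
8.75 [0.4731206  0.20006189 0.11075888] [[-2.7e-03  1.0e+00  2.0e-04]
 [ 1.0e+00  2.7e-03  1.0e-04]
 [ 1.0e-04  2.0e-04 -1.0e+00]] 0.58935461024179 41.877100467681885 [-0.15311907 -0.67306026 -0.48766796] [ 0.02032163 -0.0336954  -0.00995255]
```

View pics/j.png

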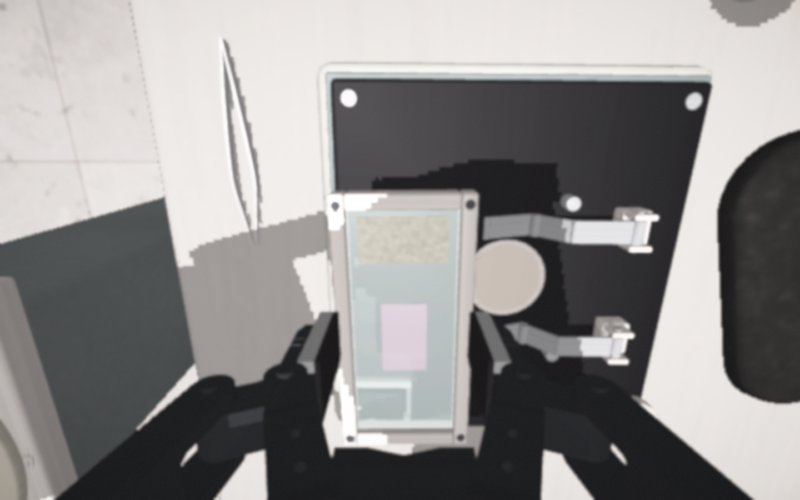

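The slide hangs over the front of the stage, corners near (330,192), (478,192), (474,445) and (345,437). The left clip runs from (484,227) to its block at (633,230), and the right clip ends at its block at (613,340). The left stop pin's top is at (573,203), the stage's left edge runs (335,80)–(710,84), and the stage screws are at (348,98) and (694,101).

```bash
python3 - <<'E'
from h import *
import pickle
s=pickle.load(open('s4.pkl','rb'))
for n,u,z in(('FL corner',(334,80),.056),('RL corner',(710,84),.056),('screwF',(348,98),.057),('screwR',(694,101),.057),('pinL',(573,203),.066),('winC',(507,277),.056),('clipL tip',(484,227),.069),('clipL mid-arm',(600,232),.075),('clipR mid-arm',(585,347),.075),('front edge',(329,190),.056),('rear edge pt',(660,340),.056)):
    print(n,ray(s,(u[0]/1.25,u[1]/1.25),z).round(4))
C=np.array([(330,192),(478,192),(474,445),(345,437)],float)/1.25
C=np.array([(329.5,192.5),(478,192),(473.5,444),(344,441)],float)/1.25
for z in(.133,.138,.142):
    P=np.array([ray(s,u,z)[:2] for u in C]);print(z,P.mean(0).round(4),P.round(4).tolist(),np.linalg.norm(P-np.roll(P,1,0),axis=1).round(4))
# window centre refined
g=s['color'].astype(int);m=((g.min(2)>120)&(np.arange(640)[None]>383)).astype(np.uint8);m[:180]=0;m[260:]=0;m[:,450:]=0
c=max(cv2.findContours(m,0,1)[0],key=cv2.contourArea);(e,ax,_)=cv2.fitEllipse(c);print('win',e,ax,ray(s,e,.056))
E
```

```text
FL corner [0.4375 0.3014 0.056 ]
RL corner [0.6318 0.3001 0.056 ]
screwF [0.4445 0.2927 0.057 ]
screwR [0.6247 0.2918 0.057 ]
pinL [0.5649 0.2396 0.066 ]
winC [0.5356 0.193  0.056 ]
clipL tip [0.5171 0.227  0.069 ]
clipL mid-arm [0.5772 0.2259 0.075 ]
clipR mid-arm [0.5791 0.157  0.075 ]
front edge [0.4318 0.2448 0.056 ]
rear edge pt [0.6358 0.1507 0.056 ]
0.133 [0.4749 0.1992] [[0.4465, 0.2555], [0.5006, 0.2558], [0.5054, 0.1421], [0.447, 0.1436]] [0.1119 0.0541 0.1138 0.0584]
0.138 [0.4748 0.202 ] [[0.4475, 0.2562], [0.4996, 0.2566], [0.5042, 0.1468], [0.4479, 0.1483]] [0.108  0.0522 0.1099 0.0563]
0.142 [0.4748 0.2042] [[0.4482, 0.2569], [0.4989, 0.2572], [0.5033, 0.1506], [0.4487, 0.152]] [0.1048 0.0506 0.1067 0.0547]
win (407.1708068847656, 221.14108276367188) (53.91431427001953, 62.263267517089844) [0.53676833 0.19338143 0.056     ]
```

```bash
python3 - <<'E'
from h import *
import pickle
from scipy.optimize import least_squares
s=pickle.load(open('s4.pkl','rb'))
R=cv2.Rodrigues(np.array(s['rvec'],float))[0];t=np.array(s['tvec'],float).ravel();c0=-R.T@t
Ki=np.linalg.inv(np.array(s['K']))
def ry(p,u,z):
    Rr=cv2.Rodrigues(np.array([p[0],0,0.]))[0]@R; c=c0+[0,0,p[1]]
    d=Rr.T@Ki@np.array([u[0]/1.25,u[1]/1.25,1]);return c+d*(z-c[2])/d[2]
C=[(329.5,192.5),(478,192),(473.5,444),(344,441)]
F=lambda p:[ry(p,u,z) for u,z in(((334,80),.056),((710,84),.056),((600,232),.075),((585,347),.075),((573,203),.066))]
def res(p):
    P=[ry(p,u,p[2]) for u in C];n=np.linalg.norm;f=F(p)
    return np.array([n(P[0]-P[1])-.054,n(P[2]-P[3])-.054,n(P[1]-P[2])-.11,n(P[0]-P[3])-.11,n(f[0]-f[1])-.2,f[2][1]-f[3][1]-.068, f[0][1]-f[4][1]-.063])*1000
for fixz in (True,False):
    q=least_squares(lambda p:res(p if not fixz else [p[0],0,p[2]]),[0,0,.138]);p=q.x if not fixz else [q.x[0],0,q.x[2]]
    print(p,res(p).round(2));f=F(p);print(np.round(f,4).tolist())
    print('slide',np.mean([ry(p,u,p[2]) for u in C],0),'win',ry(p,(407.17*1.25,221.14*1.25),.056),'seat y: edge',f[0][1]-.11,f[1][1]-.11,'clips',(f[2][1]+f[3][1])/2,'pin',f[4]-[.031,.047,0])
E
```

```text
[np.float64(-0.05170135758547687), 0, np.float64(0.13023918391499462)] [ 0.73  2.81 -0.03 -1.81 -4.4  -1.88 -0.76]
[[0.4372, 0.313, 0.056], [0.6328, 0.3116, 0.056], [0.576, 0.2368, 0.075], [0.576, 0.1707, 0.075], [0.5641, 0.2508, 0.066]]
slide [0.47479862 0.20832668 0.13023918] win [0.53558207 0.20619127 0.056     ] seat y: edge 0.20300295703815024 0.2016165205294701 clips 0.20377939464807115 pin [0.53309366 0.20376422 0.066     ]
[-0.03880052  0.00499746  0.13687373] [ 0.19  2.81  0.12 -1.69 -0.33  0.42  0.54]
[[0.4365, 0.3108, 0.056], [0.6361, 0.3094, 0.056], [0.5788, 0.233, 0.075], [0.5793, 0.1646, 0.075], [0.5664, 0.2473, 0.066]]
slide [0.47480396 0.20654671 0.13687373] win [0.53727707 0.20133803 0.056     ] seat y: edge 0.2008311884545934 0.19941982494078897 clips 0.19882979998377842 pin [0.53542395 0.20029466 0.066     ]
```

>>> {"fn": "step_arm", "kwargs": {"motion": [[[0.05,-0.006,0.002,0.015,0.008],[0.05,-0.006,0.002,0.03,0.008],[0.05,-0.006,0.002,0.045,0.008],[0.05,-0.006,0.002,0.057,0.008],[0.05,-0.006,0.002,0.065,0.008],[0.05,-0.006,0.002,0.069,0.008],[0.05,-0.006,0.002,0.069,0.008],[0.05,-0.006,0.002,0.069,0.008]]]}}

```text
clock: 9.75
ee_pos: [0.4752, 0.194, 0.0419]
orientation: [0.71, 0.705, 0.0, 0.0]
wrist_force: [-1.1, -0.5, -1.0]
grip_width: 0.594
grip_force: 41.9
```

>>> {"fn": "step_arm", "kwargs": {"motion": [[[0.05,0,0,0.001,0],[0.05,0,0,0.002,0],[0.05,0,0,0.003,0],[0.05,0,0,0.003,0]]]}}

```text
clock: 10.25
ee_pos: [0.475, 0.1939, 0.0384]
orientation: [0.71, 0.705, -0.0, -0.0]
wrist_force: [0.6, -0.7, -1.0]
grip_width: 0.594
grip_force: 41.9
```

>>> {"fn": "step_arm", "kwargs": {"motion": [[[0.05,0,0,0.001,0],[0.05,0,0,0.001,0]]]}}

```text
clock: 10.5
ee_pos: [0.4751, 0.1939, 0.0377]
orientation: [0.71, 0.705, 0.0, 0.0]
wrist_force: [-0.9, -0.9, 3.5]
grip_width: 0.599
grip_force: 43.5
```

>>> {"fn": "step_arm", "kwargs": {"motion": [[[0.05,0,0,0.001,0],[0.05,0,0,0.001,0]]]}}

```text
clock: 10.75
ee_pos: [0.4752, 0.194, 0.0375]
orientation: [0.71, 0.705, 0.0, 0.0]
wrist_force: [-8.2, -2.1, 17.1]
grip_width: 0.593
grip_force: 47.6
```

>>> {"fn": "step_arm", "kwargs": {"motion": [[[0.05,0,0,-0.0015,0],[0.066,0,0,-0.0015,0],[0.066,0,0,-0.0015,0],[0.066,0,0,-0.0015,0]]], "squeeze": 20}}

```text
clock: 11.25
ee_pos: [0.475, 0.1939, 0.0379]
orientation: [0.71, 0.705, -0.0, -0.0]
wrist_force: [0.3, 0.2, -0.1]
grip_width: 0.773
grip_force: 0.0
```

```bash
python3 - <<'E'
from h import *
import pickle
from scipy.spatial.transform import Rotation as R
s=snap('wrist');st=manip.sense();print(st['clock'],st['ee_pos'],R.from_quat(st['orientation']).as_matrix().round(4)[:2],st['grip_width'],st['grip_force'],st['wrist_force'])
pickle.dump(s,open('s5.pkl','wb'))
cv2.imwrite('pics/k.png',cv2.resize(s['color'][20:380,130:610],(800,600),interpolation=cv2.INTER_CUBIC)[:,:,::-1])
E
```

```text
11.3 [0.47497317 0.19391163 0.03788656] [[ 7.e-03  1.e+00 -2.e-04]
 [ 1.e+00 -7.e-03  0.e+00]] 0.7693528265621209 0.0 [ 0.80509041  0.82677817 -0.48074132]
```

View pics/k.png

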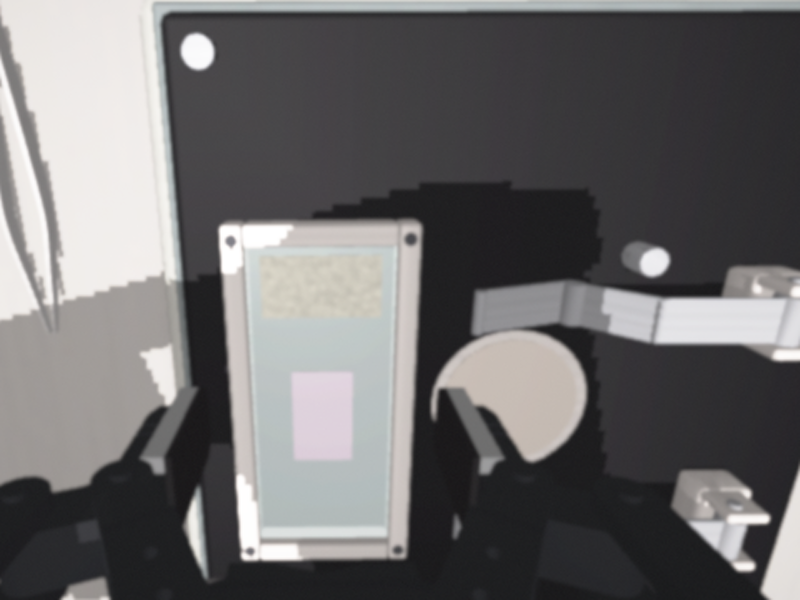

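The last picture shows the slide flat on the stage, corners (219,224), (422,220), (408,558) and (241,560). The stage's front left corner is at (163,14), the left pin's top at (655,262) and the left clip's foot at about (568,304). I'll compute the offset from slide to seat in the slide's plane.

```bash
python3 - <<'E'
from h import *
import pickle
from scipy.optimize import least_squares
s=pickle.load(open('s5.pkl','rb'))
R=cv2.Rodrigues(np.array(s['rvec'],float))[0];t=np.array(s['tvec'],float).ravel();c0=-R.T@t
Ki=np.linalg.inv(np.array(s['K']))
def ry(p,u,z):
    Rr=cv2.Rodrigues(np.array([p[0],p[2],0.]))[0]@R; c=c0+[0,0,p[1]]
    d=Rr.T@Ki@np.array([u[0]/1.66667+130,u[1]/1.66667+20,1]);return (c+d*(z-c[2])/d[2])[:2]
C=[(219,223),(422,220),(408,558),(241,560)]
n=np.linalg.norm
def res(p):
    P=[ry(p,u,.065) for u in C]
    return np.array([n(P[0]-P[1])-.054,n(P[2]-P[3])-.054,n(P[1]-P[2])-.11,n(P[0]-P[3])-.11,n(P[0]-P[2])-.12254,n(P[1]-P[3])-.12254])*1000
q=least_squares(res,[0,0,0]);p=q.x;print(p,res(p).round(2))
P=np.array([ry(p,u,.065) for u in C]);c=P.mean(0);print('slide',c,'yaw',np.degrees([np.arctan2(*(P[1]-P[0])[::-1]),np.arctan2(*(P[2]-P[3])[::-1]),-np.arctan2(*(P[0]-P[3])),-np.arctan2(*(P[1]-P[2]))]))
A=ry(p,(165,14),.056);B=ry(p,(790,11),.056);D=ry(p,(183,300),.056);print('corner',A,'edge yaw',np.degrees(np.arctan2(*(B-A)[::-1])),'front yaw',-np.degrees(np.arctan2(*(A-D))))
print('seat from corner',A+[.1,-.11],'pin',ry(p,(655,262),.066)-[.031,.047],'foot',ry(p,(568,304),.058)-[.013,.034],'win',ry(p,(510,397),.056))
for k in((480,313,.069),(620,313,.065),(740,321,.075)):print('clip cl',ry(p,k[:2],k[2]))
E
```

```text
[-0.01279791  0.001294   -0.00404141] [-0.08  0.51 -0.03 -0.18 -0.07  0.06]
slide [0.47658557 0.19725973] yaw [0.4660493  0.29789743 0.15231395 0.45638375]
corner [0.43724032 0.30367633] edge yaw -0.05839819494496941 front yaw -1.274699288808259
seat from corner [0.53724032 0.19367633] pin [0.5356581  0.19382451] foot [0.53560104 0.19265343] win [0.53535089 0.1956667 ]
clip cl [0.51951335 0.22764885]
clip cl [0.56008502 0.22606196]
clip cl [0.58588535 0.22690395]
```

>>> {"fn": "step_arm", "kwargs": {"motion": [[[0.05,0,0,0,0],[0.05,0,0,0,0],[0.05,0,0,0,0],[0.05,0,0,-0.003,0],[0.05,-0.002,0,-0.004,0.004],[0.05,-0.0037,0,-0.004,0.007],[0.05,-0.0037,0,-0.002,0.007],[0.05,-0.0037,0,0,0.007],[0.05,-0.0037,0,0.0005,0.007],[0.057,-0.0037,0,0.0,0.007],[0.057,-0.0037,0,0.0,0.007],[0.057,-0.0037,0,0.0015,0.007],[0.057,-0.0037,0,0.0015,0.007]]], "squeeze": 25}}

```text
clock: 12.92
ee_pos: [0.4748, 0.1902, 0.0361]
orientation: [0.712, 0.702, -0.0, -0.0]
wrist_force: [-0.1, -0.8, 0.9]
grip_width: 0.667
grip_force: 0.0
```

```bash
cat > m.py <<'E'
from h import *
import pickle
# slide outer corners in wrist image by bright-frame mask around expected position
s=snap('wrist');st=manip.sense();print(st['clock'],st['ee_pos'],st['grip_width'],st['wrist_force'])
pickle.dump(s,open('s6.pkl','wb'));g=s['color'].min(2).astype(int)
for v in(160,175,190,205,220,235,250):
    r=g[v].astype(int);d=np.diff(r);i=[k for k in range(230,420) if abs(d[k])>25];print(v,i)
for u in(280,300,320,340): 
    d=np.diff(g[:,u]);print('col',u,[k for k in range(20,380) if abs(d[k])>25])
E
python3 m.py
```

```text
12.975 [0.47487858 0.19016822 0.03625744] 0.6655804162956177 [ 0.26591199 -0.21281484 -0.30599831]
160 [234, 235, 236, 258, 259, 260, 264, 265, 267, 268, 381, 382, 383]
175 [235, 236, 237, 259, 260, 261, 273, 381, 382, 383]
190 [261, 262, 263, 276, 380, 381, 382, 415]
205 [239, 262, 263, 264, 380, 381, 382, 414]
220 [240, 263, 264, 265, 379, 380, 381, 410, 411, 412]
235 [232, 242, 264, 265, 266, 378, 379, 380, 395, 396, 397]
250 [233, 234, 243, 265, 266, 267, 378, 379, 380]
col 280 [144, 145, 146, 147, 344, 345, 349, 350, 352, 353, 354]
col 300 [144, 145, 146, 147, 339, 342, 343, 351, 352, 353]
col 320 [143, 144, 145, 146, 338, 339, 351, 352, 353]
col 340 [143, 144, 338, 350, 351, 352]
```

>>> {"fn": "step_arm", "kwargs": {"motion": [[[0.057,0.0034,0,0,0],[0.057,0.0034,0.005,0,0],[0.057,0.0034,0.01,0,0],[0.057,0.0034,0.015,0,0],[0.057,0.0034,0.02,0,0],[0.057,0.0034,0.025,0,0],[0.057,0.0034,0.03,0,0],[0.057,0.0034,0.034,0,0],[0.057,0.0034,0.038,0,0],[0.057,0.0034,0.042,0,0]]]}}

```text
clock: 14.22
ee_pos: [0.5158, 0.193, 0.0361]
orientation: [0.712, 0.702, -0.001, -0.001]
wrist_force: [-14.7, -0.3, 7.7]
grip_width: 0.668
grip_force: 7.5
```

>>> {"fn": "step_arm", "kwargs": {"motion": [[[0.057,0,0.004,0,0],[0.057,0,0.008,0,0],[0.057,0,0.01,0,0]]]}}

```text
clock: 14.6
ee_pos: [0.5264, 0.1929, 0.0363]
orientation: [0.712, 0.702, -0.001, -0.001]
wrist_force: [-7.0, -0.5, 4.5]
grip_width: 0.67
grip_force: 3.5
```

```bash
python3 m.py
```

```text
14.65 [0.52678719 0.19290089 0.03635244] 0.6659680623447516 [-3.09308479  0.9926195   3.1295992 ]
160 [256, 257, 258, 379, 380, 381]
175 [257, 258, 259, 271, 379, 380, 381, 394, 415, 416, 417]
190 [258, 259, 260, 273, 378, 379, 380]
205 [259, 260, 261]
220 [260, 261, 262]
235 [261, 262, 263, 362, 375, 376, 377]
250 [261, 262, 263, 264, 361, 380, 381, 382, 383]
col 280 [23, 24, 152, 153, 154, 155, 156, 356, 357, 358]
col 300 [22, 23, 24, 153, 154, 155, 156, 199, 345, 348, 349, 357, 358, 359]
col 320 [22, 23, 24, 152, 153, 154, 223, 224, 357, 358, 359]
col 340 [22, 23, 24, 152, 153, 154, 219, 220, 357, 358, 359]
```

>>> {"fn": "step_arm", "kwargs": {"motion": [[[0.057,0,0.002,0,0],[0.057,0,0.004,0,0],[0.057,0,0.006,0,0],[0.057,0,0.006,0,0]]]}}

```text
clock: 15.15
ee_pos: [0.5327, 0.1928, 0.0363]
orientation: [0.712, 0.702, -0.001, -0.0]
wrist_force: [-6.5, 0.5, 3.5]
grip_width: 0.67
grip_force: 3.1
```

>>> {"fn": "step_arm", "kwargs": {"motion": [[[0.057,0,0.001,0,0],[0.057,0,0.002,0,0],[0.057,0,0.002,0,0]]]}}

```text
clock: 15.52
ee_pos: [0.5346, 0.1928, 0.0363]
orientation: [0.712, 0.702, -0.001, -0.001]
wrist_force: [-5.8, 0.2, 2.2]
grip_width: 0.661
grip_force: 3.5
```

>>> {"fn": "step_arm", "kwargs": {"motion": [[[0.057,0,0.001,0,0],[0.057,0,0.002,0,0],[0.057,0,0.002,0,0]]]}}

```text
clock: 15.9
ee_pos: [0.5354, 0.1926, 0.0361]
orientation: [0.712, 0.702, -0.002, -0.001]
wrist_force: [-16.8, -1.9, 8.9]
grip_width: 0.666
grip_force: 8.0
```

>>> {"fn": "step_arm", "kwargs": {"motion": [[[0.057,0,0.001,0,0],[0.057,0,0.001,0,0]]]}}

```text
clock: 16.15
ee_pos: [0.5357, 0.1925, 0.0359]
orientation: [0.712, 0.702, -0.002, -0.002]
wrist_force: [-22.7, -1.9, 11.3]
grip_width: 0.664
grip_force: 11.0
```

>>> {"fn": "step_arm", "kwargs": {"motion": [[[0.06,0,-0.002,0,0],[0.062,0,-0.004,0,0],[0.062,0,-0.004,0,0],[0.062,0,-0.004,-0.02,0],[0.062,0,-0.004,-0.05,0],[0.062,0,-0.004,-0.08,0],[0.062,0,-0.004,-0.08,0],[0.062,0,-0.004,-0.08,0]]]}}

```text
clock: 17.15
ee_pos: [0.5339, 0.1927, 0.1159]
orientation: [0.712, 0.702, -0.0, -0.0]
wrist_force: [-0.9, -0.3, -0.1]
grip_width: 0.728
grip_force: 0.0
```

```bash
python3 - <<'E'
from h import *
import pickle
s=snap('wrist','l.png');st=manip.sense();print(st['clock'],st['ee_pos'],st['wrist_force'])
pickle.dump(s,open('s7.pkl','wb'))
y=.1935;x=.536
print(proj(s,[[x-.027,y+.055,.065],[x+.027,y+.055,.065],[x+.027,y-.055,.065],[x-.027,y-.055,.065],[x+.031,y+.047,.066],[x+.031,y-.047,.066],[x+.013,y+.034,.062],[x+.013,y-.034,.062],[x-.1,y+.11,.056],[x+.1,y+.11,.056]]).round(1).tolist())
g=s['color'].min(2).astype(int)
d=np.diff(cv2.GaussianBlur(s['color'],(3,3),0).min(2).astype(int),axis=1)
for v in range(100,320,15): print(v,[(k,d[v,k]) for k in range(200,480) if abs(d[v,k])>18 and abs(d[v,k])>=abs(d[v,k-2:k+3]).max()])
d=np.diff(g,axis=0)
for u in range(250,400,15): print('c',u,[(k,d[k,u]) for k in range(4,330) if abs(d[k,u])>22 and abs(d[k,u])>=abs(d[k-2:k+3,u]).max()])
E
```

```text
17.2 [0.53367737 0.19263921 0.11550082] [-0.63025797 -0.23720301 -0.76557226]
[[284.1, 137.1], [363.9, 136.0], [360.4, 279.0], [291.4, 279.8], [369.7, 148.0], [365.9, 270.5], [342.8, 166.1], [342.4, 253.2], [169.7, 51.8], [476.7, 46.9]]
100 [(465, np.int64(51))]
115 [(463, np.int64(49))]
130 [(462, np.int64(49))]
145 [(281, np.int64(66)), (355, np.int64(-19)), (371, np.int64(-26)), (460, np.int64(51))]
160 [(282, np.int64(69)), (361, np.int64(-43)), (402, np.int64(30)), (429, np.int64(-46)), (458, np.int64(54))]
175 [(283, np.int64(50)), (295, np.int64(-19)), (428, np.int64(-42)), (456, np.int64(54))]
190 [(284, np.int64(48)), (360, np.int64(-46)), (454, np.int64(54))]
205 [(284, np.int64(58)), (359, np.int64(-45)), (452, np.int64(51))]
220 [(285, np.int64(50)), (294, np.int64(20)), (359, np.int64(-47)), (450, np.int64(51))]
235 [(286, np.int64(47)), (358, np.int64(-44)), (449, np.int64(54))]
250 [(286, np.int64(68)), (295, np.int64(-21)), (358, np.int64(-48)), (396, np.int64(22)), (421, np.int64(-37)), (448, np.int64(49))]
265 [(200, np.int64(-34)), (234, np.int64(20)), (247, np.int
[... 1209 characters left out ...]
nt64(42))]
c 340 [(47, np.int64(-25)), (52, np.int64(-46)), (135, np.int64(39)), (136, np.int64(39)), (247, np.int64(-26)), (270, np.int64(-29)), (279, np.int64(-53)), (328, np.int64(42))]
c 355 [(51, np.int64(-46)), (135, np.int64(43)), (161, np.int64(-23)), (179, np.int64(23)), (273, np.int64(-30)), (276, np.int64(28)), (279, np.int64(-52)), (328, np.int64(39))]
c 370 [(51, np.int64(-47)), (144, np.int64(33)), (154, np.int64(-35)), (162, np.int64(39)), (181, np.int64(-40)), (256, np.int64(37)), (272, np.int64(-42)), (328, np.int64(39))]
c 385 [(46, np.int64(-23)), (51, np.int64(-48)), (162, np.int64(39)), (181, np.int64(-44)), (255, np.int64(36)), (271, np.int64(-32)), (328, np.int64(51))]
```

```bash
python3 - <<'E'
from h import *
import pickle
s=pickle.load(open('s7.pkl','rb'))
R=lambda u,v,z:ray(s,(u,v),z).round(4)[:2]
print('slide y',R(310,136.5,.065),R(310,280,.065),'stage',R(310,52.5,.056),R(310,328.5,.056))
print('clips',R(377,172,.068),R(377,264,.068))
print('left edge',[R(u+.5,v,.065) for u,v in((281,145),(283,175),(285,220),(287,265))],'right',[R(u+.5,v,.065) for u,v in((361,160),(360,190),(359,220),(358,250))])
print('stage edge pts',R(250,52.5,.056),R(385,51.5,.056),'rear edge of base',R(465,100,.056),R(449,235,.056), 'pin',R(370,149,.066))
E
```

```text
slide y [0.5265 0.2487] [0.5236 0.1381] stage [0.5276 0.3017] [0.5218 0.0851]
clips [0.5723 0.2242] [0.575  0.1531]
left edge [array([0.5069, 0.2433]), array([0.5072, 0.2223]), array([0.5069, 0.1886]), array([0.5066, 0.1515])] right [array([0.5618, 0.2322]), array([0.5615, 0.2106]), array([0.5613, 0.1878]), array([0.561 , 0.1635])]
stage edge pts [0.4884 0.3023] [0.5765 0.3016] rear edge of base [0.6324 0.2707] [0.6322 0.1709] pin [0.5673 0.2398]
```

```bash
python3 - <<'E'
import pickle
s=pickle.load(open('s7.pkl','rb'));g=s['color'].min(2)
for v in range(141,158): print(v,' '.join('%3d'%x for x in g[v,354:380]))
print()
for v in range(262,278): print(v,' '.join('%3d'%x for x in g[v,350:378]))
E
```

```text
141 183 170 146 130 136 154 157 130  84  48  39  40  41  37  34  29  29  28  29  30  30  28  28  28  29  29
142 172 148 113  95 104 130 143 124  84  61  62  66  65  62  53  43  35  29  30  28  29  28  29  28  29  28
143 165 136  99  82  93 122 140 125  93  82  89  95  98  94  86  71  54  38  32  26  29  29  28  28  28  28
144 169 144 109  93 105 134 148 132 107 103 112 121 127 126 119 106  85  61  40  32  29  28  29  29  29  29
145 182 165 140 127 135 156 161 141 120 120 131 142 147 147 143 135 118  90  60  39  31  29  29  29  28  29
146 191 186 173 165 168 176 170 147 130 135 147 156 158 158 155 151 140 118  84  51  34  29  27  29  28  28
147 195 197 194 189 188 187 174 152 139 146 157 162 163 161 159 158 151 135 104  65  37  29  29  28  29  29
148 196 201 199 196 194 190 177 156 146 153 162 163 164 163 161 159 156 144 116  77  42  31  28  28  30  27
149 195 201 200 198 196 191 179 159 150 157 162 163 163 163 163 161 158 147 121  83  47  32  29  29  29  30
150 195 200 200 197 196 192 180 160 151 158 161 162 163 163 162 161 159 149 122  83  48  32  28  30  29  29
151 194 200 200 198 
[... 1892 characters left out ...]
 128
272 172 188 192 189 187 188 180 157 141 144 149 150 149 151 153 153 148 138 124 113 111 110 110 110 107 102  96  95
273 172 182 175 163 159 168 169 148 130 137 148 153 153 154 155 153 143 121  94  75  69  67  68  67  66  61  57  58
274 173 171 152 126 120 138 151 137 113 116 134 145 150 150 148 142 126  98  66  44  37  37  35  35  34  34  34  33
275 173 164 136 103  93 117 138 126  96  88 106 123 130 131 126 115  96  69  45  31  29  29  29  28  29  28  28  29
276 175 169 143 114 105 123 141 126  88  63  71  87  95  96  89  75  60  42  32  29  28  28  28  29  27  27  29  28
277 175 178 164 145 140 151 154 131  86  50  42  50  56  56  50  43  35  31  28  29  30  28  29  28  28  29  28  29
```

```bash
python3 - <<'E'
from h import *
import pickle
from scipy.optimize import least_squares
s=pickle.load(open('s7.pkl','rb'))
R=cv2.Rodrigues(np.array(s['rvec'],float))[0];c0=-R.T@np.array(s['tvec'],float).ravel();Ki=np.linalg.inv(np.array(s['K']))
def ry(p,u,v,z):
    Rr=cv2.Rodrigues(np.array([p[0],0,0.]))[0]@R; c=c0+[0,0,p[1]]
    d=Rr.T@Ki@np.array([u,v,1.]);return (c+d*(z-c[2])/d[2])[:2]
def q(p):
    sl=ry(p,325,136.3,.065),ry(p,325,280,.065);st=ry(p,325,52.3,.056),ry(p,325,328.5,.056)
    pn=ry(p,366.5,149.2,.066),ry(p,362.5,271.5,.066);w=ry(p,282.5,160,.065),ry(p,361.5,160,.065),ry(p,286.5,250,.065),ry(p,358.5,250,.065)
    return sl,st,pn,w
def res(p,use):
    sl,st,pn,w=q(p);return np.array([sl[0][1]-sl[1][1]-.11,st[0][1]-st[1][1]-.22,pn[0][1]-pn[1][1]-.094,w[1][0]-w[0][0]-.054,w[3][0]-w[2][0]-.054])[use]*1000
for use in([0,1,2,3,4],[0,3,4],[0,2,3,4],[0,1]):
    p=least_squares(res,[0,0],args=(use,)).x;a=q(p);print(use,p.round(4),res(p,[0,1,2,3,4]).round(2),'centres slide,stage,pins',[round((b[0][1]+b[1][1])/2,4) for b in a[:3]],'x slide',(a[3][2]+a[3][3])[0]/2,'pinx',[b[0] for b in a[2]])
    print([ry(p,377,v,.068)[1].round(4) for v in(162,181,255.5,271.5)])
E
```

```text
[0, 1, 2, 3, 4] [ 0.0485 -0.0062] [ 1.64 -1.28  0.88 -0.36  0.39] centres slide,stage,pins [np.float64(0.1831), np.float64(0.1807), np.float64(0.1827)] x slide 0.5336094075344904 pinx [np.float64(0.5641131345737832), np.float64(0.5642455318242503)]
[np.float64(0.2218), np.float64(0.2086), np.float64(0.1504), np.float64(0.1364)]
[0, 3, 4] [ 0.0121 -0.0033] [-0.02 -4.52 -0.55 -0.03  0.08] centres slide,stage,pins [np.float64(0.1914), np.float64(0.1908), np.float64(0.1908)] x slide 0.533729143771634 pinx [np.float64(0.5644359301268825), np.float64(0.5641008223009795)]
[np.float64(0.2292), np.float64(0.2159), np.float64(0.1587), np.float64(0.1452)]
[0, 2, 3, 4] [ 0.0173 -0.0036] [ 0.24 -4.02 -0.32 -0.06  0.14] centres slide,stage,pins [np.float64(0.1902), np.float64(0.1893), np.float64(0.1896)] x slide 0.5337113067403383 pinx [np.float64(0.5643988201629374), np.float64(0.564129977899468)]
[np.float64(0.2281), np.float64(0.2149), np.float64(0.1575), np.float64(0.1439)]
[0, 1] [ 0.2715 -0.0555] [ 0.    0.   -0.64 -9.64 -5.18] centres slide,stage,pins [np.float64(0.1528), np.float64(0.1377), np.float64(0.1538)] x slide 0.53327133177163 pinx [np.float64(0.5584329852930405), np.float64(0.5613424789913279)]
[np.float64(0.1936), np.float64(0.1816), np.float64(0.1241), np.float64(0.109)]
```

>>> {"fn": "step_arm", "kwargs": {"motion": [[[0.06,0,0,-0.05,0],[0.06,0,0,-0.1,0],[0.06,0,0,-0.16,0],[0.06,0,0,-0.2145,-0.18],[0.06,-0.03,-0.01,-0.2145,-0.36],[0.06,-0.06,-0.02,-0.2145,-0.54],[0.06,-0.09,-0.03,-0.2145,-0.72],[0.06,-0.12,-0.04,-0.2145,-0.9],[0.06,-0.15,-0.05,-0.2145,-1.08],[0.06,-0.18,-0.06,-0.2145,-1.26],[0.06,-0.2,-0.07,-0.2145,-1.44],[0.06,-0.2107,-0.0755,-0.2145,-1.62],[0.06,-0.2107,-0.0755,-0.2145,-1.8],[0.06,-0.2107,-0.0755,-0.2145,-1.98],[0.06,-0.2107,-0.0755,-0.2145,-2.161],[0.06,-0.2107,-0.0755,-0.2145,-2.161],[0.06,-0.2107,-0.0755,-0.2145,-2.161]]]}}

```text
clock: 19.32
ee_pos: [0.4556, -0.0169, 0.3305]
orientation: [-0.282, 0.959, 0.0, -0.0]
wrist_force: [0.2, -0.6, -0.1]
grip_width: 0.708
grip_force: 0.0
```

```bash
python3 - <<'E'
from h import *
import pickle
s=snap('wrist','n.png');st=manip.sense();print(st['clock'],st['ee_pos'],st['orientation'],st['joints'],st['wrist_force'])
pickle.dump(s,open('s8.pkl','wb'))
P=lambda a,r,z:[.6238+r*np.cos(np.radians(a)),.0919+r*np.sin(np.radians(a)),z]
print('handle top, lens, post pred',proj(s,[P(213,.2005,.273),P(213,.1345,.226),[.6238,.0919,.264]]).round())
g=cv2.cvtColor(s['color'],6)
for v in range(0,400,10): print('%3d '%v+''.join(' .:-=+*#%@'[x//26] for x in g[v,::5]))
E
```

```text
19.375 [ 0.45560835 -0.01682592  0.33067992] [-2.82369319e-01  9.59305728e-01  1.45217967e-04 -2.59269891e-04] [-2.06180160e-01 -1.11746357e-01  1.46145822e+00  1.10412856e-05
  1.79247503e+00 -2.34950017e+00] [ 0.12569571  0.38248673 -0.03193908]
handle top, lens, post pred [[322. 209.]
 [323. 259.]
 [323. 402.]]
  0 . .... ...... .............................=****#############**#**###*::::::::::::::::::::::::::---=+++++%*++++++++*************
 10   ...... .................................:...+################**###+:::::::::::::::::::::::::::::---=+%@@@*++++++**************
 20 ........ ...................................:....*############*####=:::::::::::::::::::::::::::::-***--=#@@@#+++*******+********
 30 .... .......... ............................::::::.:*########*####-::::::::::::::::::::::::::-*###*#***+--*%@++*****************
 40 ..... ........ ....:.........::.............:::::::::.:#####*######*.+:::::::::::::::::::-*#####**#######*==+*******************
 50 ..... ......................................::::::::::...-###########*+=-:::::::::::::*####################******#*
[... 3835 characters left out ...]
.....   ..  .  .%%%%%%%%%%%%%*:=**%
350 ...................           ...........    ..   .#...........:#*-........#%%%-   ..  . ...........  . .    ..#%%%%%%%%%%%%%#**
360 .................           .............   .      ........ .. :**:.........*%+         ..............           *%%%%%%%%%%%%##
370 ...............            - ...... :====.                                   .   .       -+%%*....... +.           =%%%%%%%%####
380 ............                    .  -=====.   ..                     .            .  .   :***+##.                     :#%#%######
390 ..........                       .=======-                           .                  =***=:==.                      .########
```

>>> {"fn": "step_arm", "kwargs": {"motion": [[[0.06,0.002,0,0.03,0],[0.06,0.002,0,0.06,0],[0.06,0.002,0,0.085,0],[0.06,0.002,0,0.1,0],[0.06,0.002,0,0.1,0],[0.06,0.002,0,0.1,0]]]}}

```text
clock: 20.12
ee_pos: [0.4543, -0.018, 0.2319]
orientation: [-0.284, 0.959, -0.0, 0.0]
wrist_force: [0.0, 0.3, 0.2]
grip_width: 0.7
grip_force: 0.0
```

>>> {"fn": "step_arm", "kwargs": {"motion": [[[0.024,0,0,0,0],[0.024,0,0,0,0],[0.024,0,0,0,0],[0.024,0,0,0,0]]], "squeeze": 20}}

```text
clock: 20.62
ee_pos: [0.454, -0.018, 0.2311]
orientation: [-0.284, 0.959, -0.0, 0.0]
wrist_force: [-0.5, 0.3, 0.9]
grip_width: 0.279
grip_force: 0.2
```

>>> {"fn": "step_arm", "kwargs": {"motion": [[[0.024,-0.001,0.0202,0,0.1],[0.024,-0.0051,0.0451,0,0.225],[0.024,-0.0123,0.0694,0,0.35],[0.024,-0.0224,0.0925,0,0.475],[0.024,-0.0353,0.1142,0,0.6],[0.024,-0.0509,0.1341,0,0.725],[0.024,-0.0688,0.152,0,0.85],[0.024,-0.0887,0.1674,0,0.975],[0.024,-0.1105,0.1803,0,1.1],[0.024,-0.1338,0.1903,0,1.225],[0.024,-0.1482,0.1949,0,1.3],[0.024,-0.1482,0.1949,0,1.3],[0.024,-0.1482,0.1949,0,1.3]]]}}

```text
clock: 22.25
ee_pos: [0.4717, 0.2258, 0.2309]
orientation: [0.353, 0.936, -0.0, -0.0]
wrist_force: [-0.2, -0.5, -0.0]
grip_width: 0.282
grip_force: 0.0
```

```bash
python3 - <<'E'
from h import *
st=manip.sense();x,y=st['ee_pos'][:2]-[.6238,.0919];print(st['clock'],np.hypot(x,y),np.degrees(np.arctan2(y,x)),st['joints'],st['wrist_force'])
import pickle
for n in('scene','side'):
    s=snap(n,'o_%s.png'%n)
    a=np.radians(np.degrees(np.arctan2(y,x)));print(n,proj(s,[[.6238+.1345*np.cos(a),.0919+.1345*np.sin(a),.236]]))
s=snap('wrist','p.png');g=cv2.cvtColor(s['color'],6)
for v in range(150,330,8): print('%3d '%v+''.join(' .:-=+*#%@'[x//26] for x in g[v,150:500:4]))
E
```

```text
22.25 0.20269714738658515 138.63630576732692 [ 2.99212933e-01  3.50965063e-02  1.51805393e+00 -5.31533723e-05
  1.58888466e+00 -5.49535724e-01] [-0.1813634  -0.52683497 -0.01310426]
scene [[368.66844169 162.8153842 ]]
side [[354.25032141 156.8835743 ]]
150 ++++++++++++++++*++*+++*%@@@@@@@@%+*=-........:::::::::::::::+%%@@@@@@@@@@@@@@@@@@@@@@@@
158 +++++++++++++++*+*+++**%@@@@@@@%%@#=.............::::::::::::::#@%@@@@@@@@@@@@@@@@@@@@@@
166 ++*++++++++++***+++***%@@@@@@#%%#-:::::.................::::::::=%@%@@@@@@@@@@@@@@@@@@@@
174 @@@%*+++++++++****++*%@@@@@#@#*::::::::::::................:::::::*@%@@@@@@@@@@@@@@@@@@@
182 @@@@@@*+++++++**++**%@@@%#@#*:::::::::::::....................:::::-#@%@@@@@@@@@@@@@@@@@
190 @@@@@@@@**++**++++*@@@%%@#=::::::::::::............=*-.........::::::+%%@@@@@@@@@@@@@@@@
198 @@@@@@@@@@@*++++++++*%%#-::::::.................:+#####:.........::::::#@%@@@@@@@@@@@@%+
206 @@@@@@@@@@@@@@%*+++#%*:::::::::...............-####*####*.........:::::.=%%@@@@@@@@@@*+=
214 @@@@@@@@@@@@@@@@**+=+*-:::::::::............+#%%%#+++*####+......::::.....*%%@@@@@@@#++=
222 @@@@@@
[... 591 characters left out ...]
.         ...===.....-=...-%@@@@@@@@@@@@@@@@@@@@@
278 @@@@@@@@@@@@@@@@@@@@@@@@@@@%....===.  .. ......   ..-==:......:%@@@@@@#-........*@@@@@@@
286 %@@@@@@@@@@@@@@@@@@@@@@@@%......-++. :##:.......*#..-+=:.....-%@@@@%-..::::::......=%@%%
294  .*%@@@@@@@@@@%#++*%@@@@*.........-..+##%*:...-*%%..:..........#@@+..:-:::::.:........=%
302     -%@@@@%#........+*=:.............############%:.............-::.........:........:::
310       .##............................#############=...........................::::.:....
318      ...............................=@@###%%%####@%...............................::..:.
326    .................................#@@@@@@@@@@@@@@::...............................::::
```

>>> {"fn": "step_arm", "kwargs": {"motion": [[[0.024,-0.0003,0.01,0,0.05],[0.024,-0.0008,0.018,0,0.09],[0.024,-0.0015,0.0243,0,0.12],[0.024,-0.0015,0.0243,0,0.12]]]}}

```text
clock: 22.9
ee_pos: [0.4893, 0.2435, 0.2309]
orientation: [0.409, 0.912, -0.0, -0.0]
wrist_force: [0.3, -0.1, 0.6]
grip_width: 0.278
grip_force: 0.0
```

>>> {"fn": "step_arm", "kwargs": {"motion": [[[0.024,-0.0001,0.002,0,0.01],[0.024,-0.0001,0.004,0,0.02],[0.024,-0.0001,0.004,0,0.02]]]}}

```text
clock: 23.28
ee_pos: [0.491, 0.2447, 0.2309]
orientation: [0.419, 0.908, -0.002, -0.001]
wrist_force: [-13.3, -12.9, 4.5]
grip_width: 0.281
grip_force: 9.1
```

>>> {"fn": "step_arm", "kwargs": {"motion": [[[0.024,0,-0.004,0,0],[0.055,0,-0.004,0,0],[0.055,0,-0.004,0,0],[0.055,0,-0.004,0,0],[0.055,0,-0.004,-0.05,0],[0.055,0,-0.004,-0.1,0],[0.055,0,-0.004,-0.1,0]]]}}

```text
clock: 24.15
ee_pos: [0.4901, 0.2438, 0.3349]
orientation: [0.419, 0.908, 0.002, 0.002]
wrist_force: [-1.0, 0.1, 0.1]
grip_width: 0.645
grip_force: 0.0
```

```bash
python3 - <<'E'
from h import *
import pickle
S=pickle.load(open('s0.pkl','rb'));s=S['wrist'];g=cv2.cvtColor(s['color'],6)
for v in range(0,104,4): print('%3d '%v+''.join(' .:-=+*#%@'[x//26] for x in g[v,150:410:3]))
for n,u,z in(('sw box L',(169,67),.062),('sw box R',(217,67),.062),('stage R edge',(300,101),.056)): print(n,ray(s,u,z))
w=snap('wrist');st=manip.sense();print(st['clock'],st['ee_pos'],st['wrist_force'])
pickle.dump(w,open('s9.pkl','wb'))
E
```

```text
0 %%%%%:..........:........:::::::::=%#%%%%%%%%##%####%@@@@@@@@@@@@%%#@@@:::::::::*%#%%%%
  4 %%%%%-.......::.::::::::::::::::::-#%%%%%%%%%%%%####%@@@@@@@@@@@@%%#@@@:::::::::*%%%%%%
  8 %%%%%=.....:..:::.:::::::::::::::::##%%%%%%%%%%%####*#%%%%%%%%%%%#%#@@@:::::::::*%%%%%%
 12 %%%%%*:...:::::::::::::::::::::::::::-==+**###*#+=:.............+@@@@@%::::::::-*%%%%%%
 16 %%%%%#:.:::.:::::::::::::::::::::::::::::::::::::::..++:........=++++#+::::::::-#%%%%%%
 20 %%%%%%:..:::::::::::::::::::::::::::::::::::::::::::+@@*::::::::::-::::::::::::-#%%%%%%
 24 %%%%%%-:::::::::::::::::::::::::::::::::::::::::::::=@@+:::::::::::::::::::::::=*%%%%%%
 28 %%%%%%=:::::::::::::::::::::::::::::::::::::::::::::::-::::::::::::::::::::::::=#%%%%%%
 32 %%%%%%+::::::::::::::::::::::::::::::::::::::::::::::::::::::::::::::::::::::::+%%%%%%%
 36 %%%%%%*::::::::::::::::::::::::::::::::::::::::::::::::::::::::::::::::::::::::+%%%%%%%
 40 %%%%%%#::::::::::::::::::::::::::::::::::::::::::::::::::::::::::::::::::::::::+%%%%%%-
 44 %%%%%%%::::::::::::::::::::::::::::::::::::::::::::::::::::::::::::::::::::::::*%%@%%=
[... 803 characters left out ...]
::::::::%@@@%======-=+*##+
 84 %%@@%%%################=::::::::::::::::::::::::::::::::::::::::::::-@@@@=====-=+*##%%%
 88 %@@@@%@%#:::::::::::::-:::::::::::::::::::::::::::::::::::::::::::::-@@@@=====+*##%%%%@
 92 %@@@@%%@%-:::::::::::::::::::::::::::::::::::::::::::::::::::::::::::@@@@*==+*##%%%%@@@
 96 @@@@@%%@@*----------------------------::::::::::::::::::::::::::::..:+@@@@**##%%%%@@@@%
100 @@@@@%@@%#######################################################**#####@%**##%%%@@@@%%%
sw box L [0.43445836 0.10884151 0.062     ]
sw box R [0.47839212 0.10882467 0.062     ]
stage R edge [0.55325235 0.07921474 0.056     ]
24.2 [0.48969029 0.2436539  0.3323629 ] [-0.98710247  0.3490938  -1.19274346]
```

>>> {"fn": "step_arm", "kwargs": {"motion": [[[0.06,-0.02,-0.029,0,-0.15],[0.06,-0.04,-0.057,0,-0.3],[0.06,-0.06,-0.086,0,-0.45],[0.06,-0.08,-0.114,0,-0.6],[0.06,-0.1012,-0.1429,0,-0.75],[0.06,-0.1012,-0.1429,0.0,-0.864],[0.06,-0.1012,-0.1429,0.05,-0.864],[0.06,-0.1012,-0.1429,0.1,-0.864],[0.06,-0.1012,-0.1429,0.15,-0.864],[0.06,-0.1012,-0.1429,0.2,-0.864],[0.06,-0.1012,-0.1429,0.235,-0.864],[0.06,-0.1012,-0.1429,0.255,-0.864],[0.06,-0.1012,-0.1429,0.255,-0.864],[0.06,-0.1012,-0.1429,0.255,-0.864]]]}}

```text
clock: 25.95
ee_pos: [0.4465, 0.0737, 0.0765]
orientation: [-0.0, 1.0, 0.0, 0.0]
wrist_force: [-0.5, -0.1, 1.1]
grip_width: 0.705
grip_force: 0.0
```

```bash
python3 - <<'E'
from h import *
st=manip.sense();print(st['clock'],st['ee_pos'],st['orientation'],st['wrist_force'])
s=snap('wrist','q.png');g=cv2.cvtColor(s['color'],6)
print(proj(s,[[.447,.11,.067],[.4565,.1105,.064]]))
for v in range(180,330,5): print('%3d '%v+''.join(' .:-=+*#%@'[x//26] for x in g[v,180:460:3]))
E
```

```text
25.95 [0.4464561  0.07368899 0.07649376] [-8.72221941e-05  9.99999987e-01  1.48178105e-05  1.33685862e-04] [-0.4524723  -0.14955596  1.11759092]
[[382.03506634 236.43719368]
 [381.10088112 248.5045192 ]]
180 @@@@@@#++++++*++**@@@@@@@@@@@@@@@@@@@@@@@@@@@@@@%++++++++++==========+++++++++++++++++++++++++
185 @@@@@@#**+++*+*+**%@@@@@@@@@@@@@@@@@@@@@@@@@@@@#++++++++++++++==========++++++++++++++++++++++
190 @@@@@@%*++*+*++++*%@@@@@@@@@@@@@@%*************++##%%%%%%%%%#+++++++++++++#%%%%%%%%%%%%%%%%%##
195 @@@@@@%*++*++++++*%@@@@@@@@@@%#***++*++********+#%@@@@@@@@@@%*************%@@@@@@@@@@@@@@@@@@@
200 @@@@@@@***+*++***+*****************************+*#%**********==============*******************
205 @@@@@@@#**+*****+***********************+******+**++****+++++----==========+++++++++++++++****
210 @@@@@@@#****++*********************************+**+=-....:==++=-----------:...................
215 @@@@@@@#++++++++++++++++++++++++++++++++*+++*+++**+=-....:*#+::........:-==:..................
220 @@@@@@%*+++++++++++++++++*+********************+**+=-....:++-           -==...................
225 @
[... 1373 characters left out ...]
.......
295 @@@@@@@%#=......-++=.. . ..=++++*+++++++++++++++**==........................-++-..............
300 @@@@@%=..........-+=.. .. :+++++++++++++++++++++**==........................-+-...............
305 @@@@%+................ . .++++++++++++++++++++++**==........................................ .
310 #*=:.................. . =%%%%%%%%%%%%%%%%%%%@%+**==..........................................
315 .........................%@@@@@@@@@@@@@@@@@@@@%+**==..........................................
320 ...................... .+@@@@@@@@@@@@@@@@@@@@@%+**==................. ........................
325 .......................:%@@@@@@@@@@@@@@@@@@@@@%+**==..........................................
```

>>> {"fn": "step_arm", "kwargs": {"motion": [[[0.06,0,-0.001,0.012,0],[0.06,0,-0.001,0.02,0],[0.06,0,-0.001,0.026,0],[0.06,0,-0.001,0.026,0],[0.06,0,-0.001,0.026,0]]]}}

```text
clock: 26.62
ee_pos: [0.4464, 0.0727, 0.0501]
orientation: [-0.0, 1.0, 0.0, 0.0]
wrist_force: [0.6, -1.0, -0.4]
grip_width: 0.701
grip_force: 0.0
```

>>> {"fn": "step_arm", "kwargs": {"motion": [[[0.06,0,0,0.0015,0],[0.06,0,0,0.003,0],[0.06,0,0,0.003,0]]]}}

```text
clock: 27.0
ee_pos: [0.4462, 0.0727, 0.0469]
orientation: [-0.0, 1.0, -0.0, -0.0]
wrist_force: [0.3, -0.0, 0.4]
grip_width: 0.699
grip_force: 0.0
```

>>> {"fn": "step_arm", "kwargs": {"motion": [[[0.06,0,0,0.001,0],[0.06,0,0,0.002,0],[0.06,0,0,0.002,0]]]}}

```text
clock: 27.38
ee_pos: [0.4462, 0.0727, 0.0449]
orientation: [-0.0, 1.0, 0.0, -0.0]
wrist_force: [0.6, 0.2, -0.5]
grip_width: 0.702
grip_force: 0.0
```

>>> {"fn": "step_arm", "kwargs": {"motion": [[[0.06,0,0,0.001,0],[0.06,0,0,0.0015,0],[0.06,0,0,0.0015,0]]]}}

```text
clock: 27.75
ee_pos: [0.4463, 0.0727, 0.0434]
orientation: [-0.0, 1.0, 0.0, -0.0]
wrist_force: [0.1, 0.3, -0.2]
grip_width: 0.7
grip_force: 0.0
```

>>> {"fn": "step_arm", "kwargs": {"motion": [[[0.06,0,0,0.001,0],[0.06,0,0,0.0015,0],[0.06,0,0,0.0015,0]]]}}

```text
clock: 28.12
ee_pos: [0.4463, 0.0727, 0.0419]
orientation: [-0.0, 1.0, 0.0, -0.0]
wrist_force: [0.8, -0.2, -0.3]
grip_width: 0.701
grip_force: 0.0
```

>>> {"fn": "step_arm", "kwargs": {"motion": [[[0.06,0,0,0.001,0],[0.06,0,0,0.001,0]]]}}

```text
clock: 28.38
ee_pos: [0.4463, 0.0727, 0.0409]
orientation: [-0.0, 1.0, 0.0, -0.0]
wrist_force: [0.7, 0.4, 0.3]
grip_width: 0.702
grip_force: 0.0
```

>>> {"fn": "step_arm", "kwargs": {"motion": [[[0.06,0,0,0.001,0],[0.06,0,0,0.0015,0],[0.06,0,0,0.0015,0]]]}}

```text
clock: 28.75
ee_pos: [0.4462, 0.0727, 0.0395]
orientation: [-0.0, 1.0, 0.0, -0.0]
wrist_force: [0.1, -0.2, 2.1]
grip_width: 0.699
grip_force: 0.9
```

>>> {"fn": "step_arm", "kwargs": {"motion": [[[0.06,0,0,0.001,0],[0.06,0,0,0.001,0]]]}}

```text
clock: 29.0
ee_pos: [0.4462, 0.0727, 0.0384]
orientation: [-0.0, 1.0, 0.0, -0.0]
wrist_force: [-1.3, 0.8, 1.8]
grip_width: 0.705
grip_force: 0.9
```

>>> {"fn": "step_arm", "kwargs": {"motion": [[[0.06,0,0,0.001,0],[0.06,0,0,0.001,0]]]}}

```text
clock: 29.25
ee_pos: [0.4463, 0.0727, 0.0377]
orientation: [-0.0, 1.0, 0.0, -0.0]
wrist_force: [-2.6, 1.1, 7.7]
grip_width: 0.702
grip_force: 4.1
```

>>> {"fn": "step_arm", "kwargs": {"motion": [[[0.06,0,0,0.001,0],[0.06,0,0,0.001,0]]]}}

```text
clock: 29.5
ee_pos: [0.4464, 0.0727, 0.0372]
orientation: [-0.0, 1.0, 0.0, 0.0]
wrist_force: [-8.2, -0.5, 18.8]
grip_width: 0.704
grip_force: 9.3
```

>>> {"fn": "step_arm", "kwargs": {"motion": [[[0.06,0,0,-0.01,0],[0.06,0,0,-0.05,0],[0.06,0,0,-0.1,0],[0.06,0,0,-0.1,0]]]}}

```text
clock: 30.0
ee_pos: [0.4481, 0.0727, 0.1402]
orientation: [-0.0, 1.0, -0.0, 0.003]
wrist_force: [-0.1, 0.6, -0.8]
grip_width: 0.702
grip_force: 0.0
```

```bash
python3 - <<'E'
from h import *
import pickle
S=pickle.load(open('s0.pkl','rb'))
st=manip.sense();print(st['clock'],st['ee_pos'],st['wrist_force'])
P=[.6238,.0919];a=np.radians(131.6)
for n in('scene','side'):
    s=snap(n,'z_%s.png'%n)
    for nm,pt in(('window',[.530,.200,.06]),('lens',[.527,.198,.23]),('peg',[P[0]-.008+.2005*np.cos(a),P[1]+.006+.2005*np.sin(a),.268])):
        u,v=proj(s,[pt])[0].round().astype(int);print(n,nm,(u,v),s['color'][v-2:v+3,u-2:u+3].mean((0,1)).round(),S[n]['color'][v-2:v+3,u-2:u+3].mean((0,1)).round())
    if n=='scene':
        g=cv2.cvtColor(s['color'],6)
        for v in range(120,250,4): print('%3d '%v+''.join(' .:-=+*#%@'[x//26] for x in g[v,290:440:2]))
E
```

```text
30.0 [0.44808439 0.07266996 0.14020288] [-0.14566741  0.55764641 -0.82414693]
scene window (np.int64(357), np.int64(205)) [157. 154. 157.] [208. 204. 190.]
scene lens (np.int64(362), np.int64(166)) [178. 190. 184.] [168. 169. 162.]
scene peg (np.int64(357), np.int64(173)) [23. 24. 24.] [168. 169. 161.]
120 ---=-==-::.        :-------------------:                   :--::::---------
124 --==-::.           :-----------==+****=: -+*=              .:--------------
128 --::.  .:.         -------==+**********+. ...              ----------------
132 :.. .:---:         :-==+***************= ::                :---------------
136  .:------.         +*******************+=+=..              .:--------------
140 --------:.         :+******************+++-=*+:             ..:--------===+
144 ------:=+=         ...:=***************++-:+***+:            . ....:::--::.
148 -::=+*+:.          ......:=***********++=:-******+:             .........  
152 ***+-....          .........:=-:. ....::..-********+:                    ..
156 +-........         .......... .-=+****++-. .-+*******+:                 
[... 1360 characters left out ...]
*=-
228 ****************=-=*+:  .  ..  ...... .... .:-=+++=-----=+****************=
232 ****+************=--++-... .   .   .  ..:-=+*+==---=++=---=***********+=---
236 +=--=-+***********+--=*=: . .   .  .:-=+++=-----++*****+----+*****+==------
240 =+****=++***********=--++-.-=. .:-=+*+=-----=+***********=----==-----------
244 ***+++==-=***********+--=+=::==+*+==---=++****************+=---------------
248 *+====***=-+***********=-=++*+=----=+***********************+=-------------
side window (np.int64(347), np.int64(212)) [224. 219. 221.] [254. 253. 251.]
side lens (np.int64(350), np.int64(161)) [163. 177. 174.] [21. 21. 21.]
side peg (np.int64(357), np.int64(159)) [51. 52. 53.] [22. 21. 21.]
```

>>> {"fn": "step_arm", "kwargs": {"motion": [[[0.06,0,0.001,0.03,0],[0.06,0,0.001,0.06,0],[0.06,0,0.001,0.0635,0],[0.06,0,0.001,0.0635,0],[0.06,0,0.001,0.0635,0]]]}}

```text
clock: 30.72
ee_pos: [0.4468, 0.0737, 0.0739]
orientation: [-0.0, 1.0, -0.0, 0.001]
wrist_force: [-0.3, 0.5, 0.4]
grip_width: 0.702
grip_force: 0.0
```

```bash
python3 - <<'E'
from h import *
st=manip.sense();print(st['clock'],st['ee_pos'])
s=snap('wrist','r.png');g=cv2.cvtColor(s['color'],6).astype(int);o=cv2.imread('pics/q.png',0).astype(int)
for n,i in(('before',o),('after',g)):
    print(n)
    for v in range(206,284,3): print('%3d '%v+' '.join('%3d'%x for x in i[v,352:406:4]))
E
```

```text
30.725 [0.44682386 0.07366805 0.07392937]
before
206  95  96  91  72  72  74  82  81  81  82  83  83  82  98
209  59  83 100 101  78  76  74  74  74  75  74  71  66  33
212 105 170 169 177 111 111 110 111 111 110 110 101 105  76
215 110 186 131  67  49  50  50  49  49  50  50  92 113  79
218 115 183 116  26  23  24  24  22  24  24  26  91 113  77
221  95 127  76  25  23  21  23  23  22  21  21  83 112  66
224  94 113  64  24  27  26  25  26  23  25  25  59 112  58
227  97 113  60  26  26  28  33 127  25  26  28  61 111  49
230  98 113  53  26  27  25  47 171  27  26  28  76 112  46
233  97 112  49  26  27  26  59 152  25  28  27  88 111  39
236 100 113  45  25  26  26  49  93  27  27  26  96 111  35
239 101 112  45  26  26  27  27  27  26  25  27 104 108  31
242 103 112  42  27  27  27  25  26  26  27  28 107 109  31
245 104 112  41  25  26  27  26  26  26  27  29 110 106  29
248 106 111  37  26  26  26  25  25  25  26  30 111 101  29
251 107 111  35  28  27  27  27  27  28  25  81 107 100  28
254 109 110  32  28  28  27  26  26  26  27  88 109 110  45
257 109 109  29  27  28  26  27
[... 1374 characters left out ...]
  28  29  28  29  28  28  28  97 110  37
251 101 112  46  30  32  32  30  30  30  28  80 103 109  32
254 103 112  43  31  32  31  30  30  29  27  87 109 109  45
257 105 111  41  31  32  31  30  31  29  28  50 109 109  81
260 106 111  36  31  31  29  30  30  28  28  29 103 110 105
263 107 110  36  30  29  30  29  30  29  29  27  86 110 109
266 108 110  32  29  30  29  30  31  30  28  27  49 109 109
269 109 109  30  29  30  29  30  31  28  29  28  30 102 109
272 109 109  47  29  28  28  28  28  27  28  27  26  79 109
275 109 110  83  43  37  38  37  37  30  26  28  26  49 109
278  90  87  49  41  35  35  35  39  30  27  28  27  30 103
281  30  30  27  28  28  28  28  28  29  30  28  27  27  78
```

>>> {"fn": "step_arm", "kwargs": {"motion": [[[0.06,0,-0.02,-0.05,0],[0.06,0,-0.04,-0.09,0],[0.06,0,-0.04,-0.09,0],[0.06,0,-0.04,-0.09,0]]]}}

```text
clock: 31.28
ee_pos: [0.4462, 0.0338, 0.1628]
orientation: [0.0, 1.0, 0.0, 0.0]
wrist_force: [0.3, 0.3, -0.1]
grip_width: 0.701
grip_force: 0.0
```

```bash
python3 -c "
from plant import manip
print(manip.sense()['wrist_force'],manip.job_done())"
```

```text
the job is handed in; nothing more can be done
[ 0.27781285  0.30524901 -0.13274727] None
```

The job is handed in at about 31 s: the slide is home against both stop pins and centred, the magnifier is swung in to its stop, and the lamp rocker is pressed until it bottomed. I inferred that both clips are down from the slide's position, and that the lamp is on from the rocker's travel and changed shading, rather than seeing either directly.

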